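Pick the hose nipple to the order bin and scan the pick ticket

TASK

Finish this order line at the packing bench: pick the hose nipple (the tall brass fitting with the ridged tail) out of the pocket tray and put it in the grey order bin, then draw the hand scanner up out of its stand, turn its nose down and aim it at the middle of the barcode on the clipboard from about 12 cm away, looking down on it at 45 degrees or steeper. Finish while holding the scanner there, steady in the air and touching nothing but your hand; leave everything else where it is.

Things in the scene. Friction and masses are not known exactly. Their poses are not given: they have to be found in the camera images.
- nipple_mid (a point): Brass hose nipple, 46 mm tall, 40 g, upright in a tray pocket: threaded stub (16 mm across, lowest 10 mm, loose in the pocket), hexagon collar (22 mm, 25 mm over corners, 9 mm high, resting on the tray's top), ridged tail to grip (15 mm across, top 27 mm). Point on its axis (z, up), 23 mm above the stub's end, 13 mm above the tray's top; the tail spans 4 mm below to 23 mm above it.
- tray: Black pocket tray, fixed, 176 x 122 x 20 mm (x, y, z), origin at the centre of its underside. Square pockets 19 mm wide, 14 mm deep, at x = -56, 0, 56 mm and y = -28, 28 mm. Four of the six hold brass fittings: the hose nipple, a coupler tail (35 mm tall, smooth grooved tail) and two hexagon plugs (24 mm tall), which hang in them by their collars.
- bin: Grey open order bin, fixed, 190 x 140 x 60 mm (x, y, z outside), walls and floor 4 mm, origin at the centre of its underside. A small carton 46 x 84 mm and 40 mm high already stands in its +x half (centred near x = 58 mm) and stays there.
- bin_free (a point): Middle of the free part of the bin's floor, on the floor: 30 mm towards -x from the bin's centre; at least 55 mm free of walls and carton all round.
- scanner_head (a point): Cordless pistol-shaped scanner, 190 to 310 g, standing handle down in its stand. Point: middle of its head, a grey box 48 mm wide (y, flat sides to grip), 46 mm high (z), 80 mm long (x), with a black rim 56 mm wide at the nose. Scanner's own axes: nose looks along -x, z up from the handle. The handle (34 x 28 mm) ends at its foot, 123 mm below this point and 6 mm towards +x.
- scanner_window (a point): Middle of the scanner's window, on the nose, 55 mm towards -x from scanner_head. Same axes: the scanner looks along -x from here.
- scanner_foot (a point): Middle of the end of the scanner's handle, its lowest point while it stands in the stand.
- stand: Scanner stand, fixed: round black foot 104 mm across with an upright sleeve (46 x 40 mm outside, 38 x 32 mm inside), floor 18 mm and mouth 72 mm above the bench. The handle has 2 mm play each side and must be drawn straight up 54 mm to come free. Origin at the centre of its underside; the scanner in it looks to -x.
- stand_mouth (a point): Centre of the mouth of the stand's sleeve.
- clipboard: Clipboard with a paper pick ticket lying flat, fixed, 220 x 150 mm (x, y), its paper 6 mm above the bench, a steel clip 16 mm high at the +x end. Origin at the centre of its underside.
- barcode (a point): Middle of the barcode printed on the ticket, 34 x 66 mm (x, y), facing up. It can be scanned from any side.
- boxed: Small carton standing in the order bin, 46 x 84 x 40 mm, not to be moved.
- coupler: Brass coupler tail in the pocket tray, 35 mm tall, stays there. Origin at the end of its stub, 10 mm above the bench while in its pocket.
- plug_a: Brass hexagon plug in the pocket tray, 24 mm tall, stays there. Origin at the end of its stub.
- plug_b: Second brass hexagon plug in the pocket tray, as plug_a.
- tape: Roll of packing tape lying flat behind the task's things, 100 mm in diameter, 25 mm high; stays there.
- spray: White bottle standing on the left of the bench, 60 mm in diameter, 170 mm tall; stays there.
- can: Metal can standing on the right of the bench, 66 mm in diameter, 120 mm tall; stays there.

How it is judged:
By the outcome, as a careful person would: the job done as asked, in the order asked, and still so for the second after the job is handed in, while the arm keeps its last pose, push and grip.
It also fails if it takes over 72 s, if anything falls off the work surface, if the arm or the gripper's body presses on something with over 40 N, if the wrist force passes 120 N, or if a joint passes its speed limit or range.

ROBOT

A 6-joint arm with a two-finger parallel gripper is mounted at the origin on the work surface. World frame = base frame: x ahead of the robot, y to its left, z up, the work surface at z = 0. Lengths are in m, angles in rad, forces in N, time in s.
With the tool pointing down it reaches from about 0.35 to 1 m from the base axis. Payload 7.1 kg.
Tool frame: the origin (TCP) lies at the centre of the arm's flange, where the gripper is bolted on; the fingertips stand 173 mm ahead of it and the grasp point (between the pads) lies 155 mm ahead of it (manip.tip_extent is the distance from the TCP to the fingertips, in m); y points along the fingers, z is the direction in which the jaws open and shut, and the axes are right-handed (so a half turn about y gives the same grasp; the last joint's range is limited). The gripper opens to 85 mm and grips with 20 to 120 N. Pads are 22 mm wide; open, the fingers measure 114 mm over their backs; the gripper's body (76 mm by 85 mm) begins 54 mm behind the grasp point. The pads swing forward as they close: fully open they stand 13 mm farther back than shut.
Start: joints at [-1.253, 0.423, 1.63, -0, 1.089, -0.019], TCP at [0.207, -0.59, 0.405] pointing down, gripper open.
Joint ranges: [-3, 3], [-0.9, 2.11], [0.09, 2.58], [-1.31, 4.45], [0.11, 2.69], [-2.54, 2.54]. Speed limits (rad/s): [2.39, 2.39, 3.01, 3.14, 3.14, 3.14].

INTERFACE

Orientations are given as a unit quaternion [x, y, z, w].
In Python, from station import manip gives the robot as it stands.
- The arm moves only by the tool jog_arm, never from a script. Its argument "moves" is a list of rows, each an object with "delta_pos": the shift along the world's x, y, z in mm, a list of three; "rotation": the turn, a rotation vector about the world's x, y, z in degrees, a list of three; "grip": the finger opening in mm, from 0 to 85.4. A call has 1 to 5 rows; each row shifts and turns the pose as measured when the row begins; what a row does not reach is not made up. A row lasts 1/10 s, in which the tool goes at most 50 mm and 8.59 degrees, less where a joint would pass 70% of its speed; a pose out of reach is approached as far as the arm can. A call is refused whole if a number of a shift passes 50 or a number of a turn 8.59, either way. A call with a gripper value outside its range is refused whole. The fingers move at their own pace and stop on an object; "grip_force" is the grip in N (left out, the last holds). Time passes only in rows, so rows that do not move let the fingers close. It gives the time, the measured TCP pose, the force and the opening at its end, in the units of the state.
- manip.get_obs(): the state, without advancing time (a new reading comes with each control period).
- manip.read_camera(name): name is "side" or "top"; returns the picture (400x640x3 uint8, red, green, blue); there is no depth.
- manip.get_calibration(name): a dict with "fovy" (degrees; the focal length in pixels is half the picture's height over the tangent of half this angle, whatever the lens; pixels are square), "cx", "cy" (the principal point, pixels), "k1" (the pictures are not rectified: a ray, as slopes to the right and down, at radius r is drawn at 1 + k1 r^2 times it, then the intrinsics apply), "T" (4x4, takes a point from camera to world coordinates). Camera axes: x right, y down, z forward; pixel columns grow to the right and rows downward; lengths in m; the calibration is good to about 2 mm. A picture is of the moment at which its call begins. get_calibration takes no time and is no camera call.
- manip.finish_job(): hands the job in, once; it reports no verdict.
The state is a dict: "t": time; "q": joint angles; "dq": joint speeds; "joint_efforts": joint torques, N m; "tool_pos": TCP position; "tcp_rot": TCP orientation; "force": force on the tool from outside, world axes, zero at the start; "wrist_torque": the same for the moment, N m; "opening": opening from 0.0 (shut) to 1.0 (fully open).
Only numpy, scipy, OpenCV 4.12 (cv2) and the standard library are available. Lean on these libraries where they do the work, as an engineer would, in place of code of your own. Each camera call takes 0.05 s, during which the arm holds its last target.

## Working session

There is one attempt and no reset: what is moved stays moved. The work goes in short steps, Python scripts to look and compute and a tool call to move; the robot and the scene stay as the last step left them, time stands still between calls to the robot, and variables do not carry over. Pictures are saved under pics/ and viewed, and the job is handed in when it is done.

Besides the shell and the picture viewer there is one more tool, called after ">>>" by a JSON object that holds its "method" and its "body". jog_arm: Moves the arm, as the interface text tells. Its arguments: {"type":"object","properties":{"moves":{"type":"array"},"grip_force":{"type":"number"}},"required":["moves"]}

```bash
ls; mkdir -p pics
python3 - <<'E'
from station import manip
import cv2
print(manip.get_obs())
for n in("side","top"):
    im=manip.read_camera(n); cv2.imwrite(f"pics/{n}0.png",im[:,:,::-1])
    print(n,manip.get_calibration(n))
print(manip.tip_extent)
E
```

```text
pics
{'t': 0.0, 'q': array([-1.25300979e+00,  4.23851190e-01,  1.63072376e+00,  1.73909576e-05,
        1.08858512e+00, -1.90003411e-02]), 'dq': array([-0.00103057,  0.00022365, -0.00129276,  0.0004937 ,  0.00072534,
        0.00068534]), 'joint_efforts': array([-3.48655658e-04, -5.57374299e+01, -2.81746477e+01,  1.39935382e-04,
        7.43462937e-03, -1.16398010e-05]), 'tool_pos': array([ 0.20647011, -0.58960279,  0.40392575]), 'tcp_rot': array([-0.11858444,  0.69765403, -0.69655643,  0.11843025]), 'force': array([ 0.31182799, -0.44414582,  0.15048559]), 'wrist_torque': array([0.00296317, 0.01301334, 0.02026304]), 'opening': 1.0001769589328982}
side {'fovy': 49.64694877255289, 'cx': 311.50512693011746, 'cy': 197.30683973363148, 'k1': -0.10394156528458841, 'T': array([[ 9.55513758e-01, -1.50057633e-01,  2.53921572e-01,
         2.25933135e-01],
       [-2.94946255e-01, -4.87313308e-01,  8.21907809e-01,
        -1.17024453e+00],
       [ 4.05821012e-04, -8.60237436e-01, -5.09893508e-01,
         8.45767394e-01],
       [ 0.00000000e+00,  0.00000000e+00,  0.00000000e+00,
         1.00000000e+00]])}
top {'fovy': 57.43333999684344, 'cx': 319.7230442851585, 'cy': 201.84423660353815, 'k1': -0.04069425404314981, 'T': array([[ 2.66875193e-03, -9.88687351e-01,  1.49967332e-01,
         3.64163206e-01],
       [-9.99893618e-01, -4.87775915e-04,  1.45779092e-02,
        -9.32194136e-03],
       [-1.43398439e-02, -1.49990283e-01, -9.88583473e-01,
         1.45661672e+00],
       [ 0.00000000e+00,  0.00000000e+00,  0.00000000e+00,
         1.00000000e+00]])}
0.1734
```

View pics/side0.png

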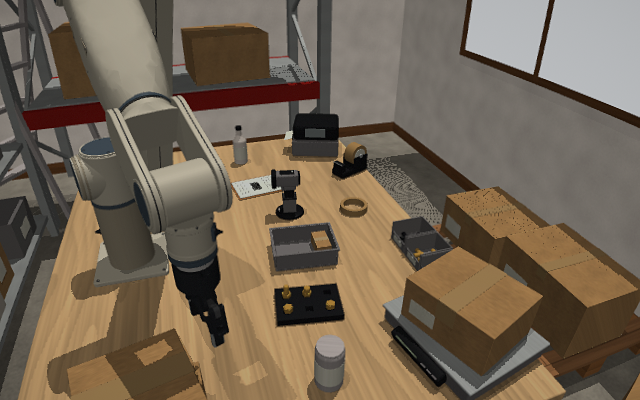

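View pics/top0.png

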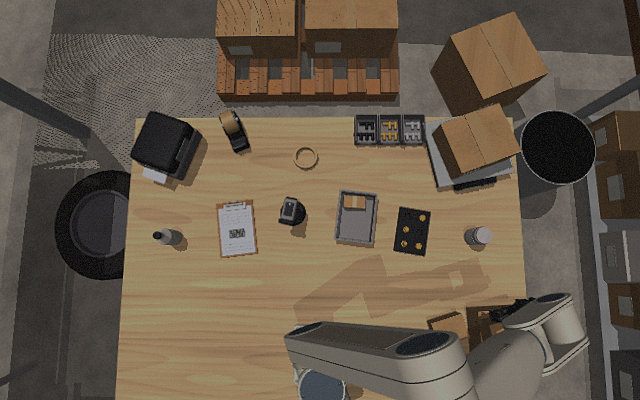

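Scene overview: in the top view the tray is at about (413,230), bin (356,217), scanner (291,210) and clipboard (237,228). In the side view the tray is at (309,304) and the scanner at (288,190). Next I'll zoom in.

Run:
```python
import cv2
t=cv2.imread("pics/top0.png"); s=cv2.imread("pics/side0.png")
def crop(im,x0,y0,w,h,k,n): cv2.imwrite(n,cv2.resize(im[y0:y0+h,x0:x0+w],None,fx=k,fy=k,interpolation=cv2.INTER_CUBIC))
crop(t,325,180,115,80,6,"pics/t_bin.png")
crop(t,210,185,105,80,7,"pics/t_scan.png")
crop(s,260,215,100,115,5,"pics/s_bin.png")
crop(s,225,160,95,65,8,"pics/s_scan.png")
```

```text
(no output)
```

View pics/t_bin.png

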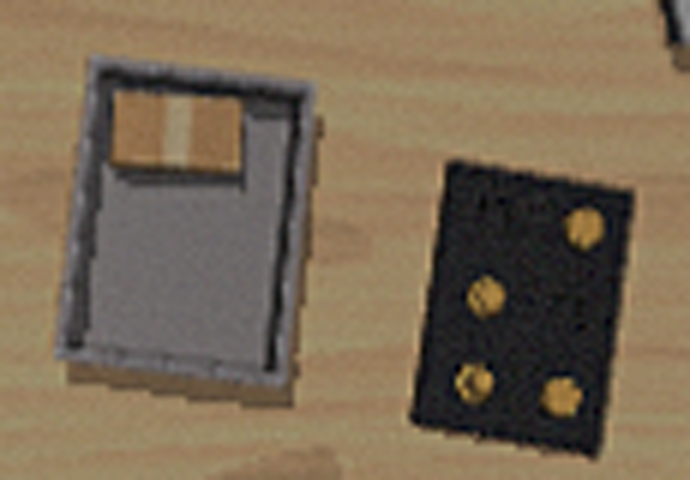

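View pics/t_scan.png

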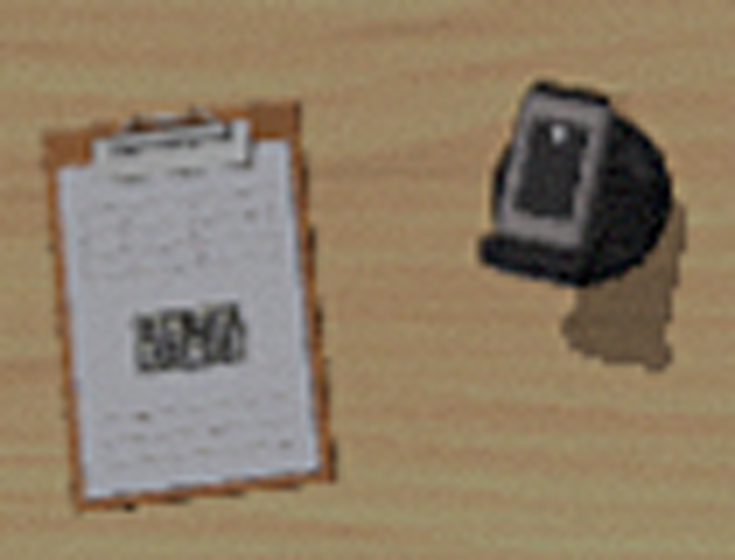

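View pics/s_bin.png

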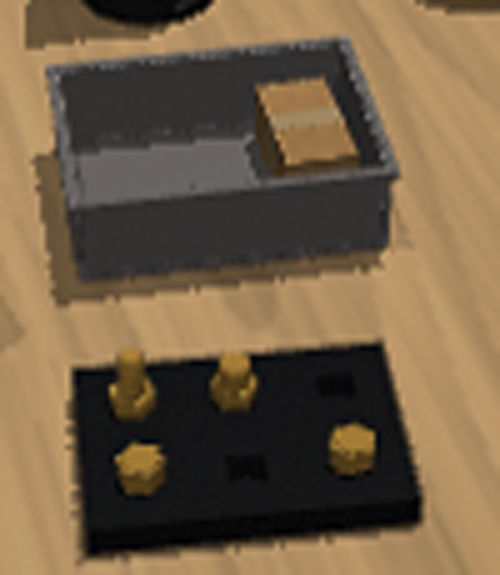

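View pics/s_scan.png

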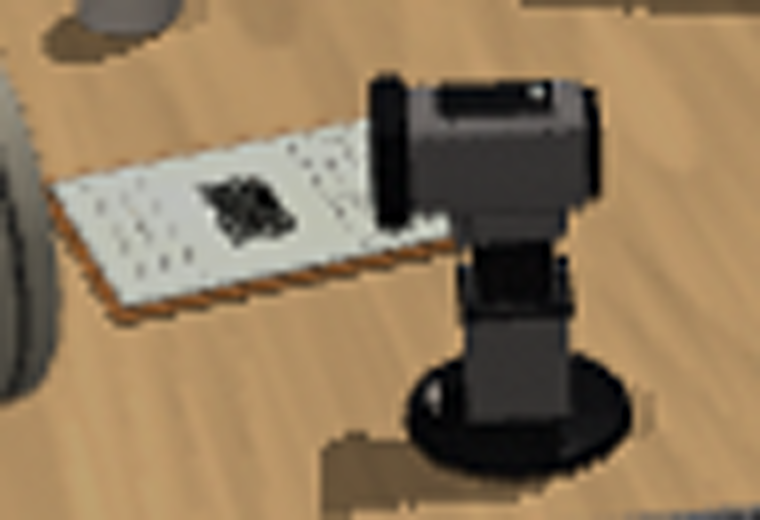

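```bash
cat > h.py <<'E'
import numpy as np, cv2, json
from scipy.spatial.transform import Rotation as R
from scipy.optimize import least_squares
from station import manip
C={n:manip.get_calibration(n) for n in("side","top")}
def K(c):
    f=200/np.tan(np.radians(c["fovy"]/2)); return np.array([[f,0,c["cx"]],[0,f,c["cy"]],[0,0,1.]])
def proj(n,P):
    c=C[n]; Ti=np.linalg.inv(c["T"]); P=np.atleast_2d(np.asarray(P,float))
    return cv2.projectPoints(P,cv2.Rodrigues(Ti[:3,:3])[0],Ti[:3,3],K(c),np.array([c["k1"],0,0,0.]))[0][:,0]
def ray(n,uv):
    c=C[n]; p=cv2.undistortPointsIter(np.array([[uv]],float),K(c),np.array([c["k1"],0,0,0.]),None,None,(3,100,1e-12)).ravel()
    return c["T"][:3,3],c["T"][:3,:3]@np.array([p[0],p[1],1])
def atz(n,uv,z):
    o,d=ray(n,uv); return o+d*(z-o[2])/d[2]
def uncrop(uv,x0,y0,k): return (np.asarray(uv,float)+.5)/k-.5+[x0,y0]
TB=(325,180,6);TS=(210,185,7);SB=(260,215,5);SS=(225,160,8)
def xf(p,P):
    P=np.atleast_2d(P); c,s=np.cos(p[2]),np.sin(p[2])
    return np.c_[c*P[:,0]-s*P[:,1]+p[0],s*P[:,0]+c*P[:,1]+p[1],P[:,2]]
def fit(obs,p0):
    # obs list of (cam, uv, local point)
    def r(p): return np.concatenate([(proj(n,xf(p,l))[0]-uv) for n,uv,l in obs])
    s=least_squares(r,p0,loss="soft_l1"); return s.x,r(s.x).reshape(-1,2)
def tool():
    o=manip.get_obs(); M=R.from_quat(o["tcp_rot"]).as_matrix(); return o,M
E
cat > fit.py <<'E'
from h import *
np.set_printoptions(precision=4,suppress=True)
def O(cam,cr,pts,loc): return [(cam,uncrop(p,*cr),np.array(l)/1000) for p,l in zip(pts,loc)]
rect=lambda a,b,z:[(a,b,z),(a,-b,z),(-a,-b,z),(-a,b,z)]  # TL TR BR BL in top view
g=(.45,-.1,0)
res={}
ob=O("top",TB,[(92,58),(315,82),(293,385),(57,358)],rect(95,70,60)); os=O("side",SB,[(348,40),(398,175),(75,207),(50,68)],rect(95,70,60))
for nm,o in(("t",ob),("s",os),("both",ob+os)):
    p,r=fit(o,g);print("bin",nm,p,np.abs(r).max());res["bin"]=p.tolist()
print(r)
ob=O("top",TB,[(447,160),(634,190),(598,458),(411,423)],rect(88,61,20)); os=O("side",SB,[(383,345),(418,492),(87,528),(75,370)],rect(88,61,20))
for nm,o in(("t",ob),("s",os),("both",ob+os)):
    p,r=fit(o,g);print("tray",nm,p,np.abs(r).max());res["tray"]=p.tolist()
print(r)
n=xf(p,[(-.056,.028,.056)]);print("nipple top pred",n,"top",(proj("top",n)[0]-TB[:2]+.5)*6-.5,"side",(proj("side",n)[0]-SB[:2]+.5)*5-.5)
res["nip"]=n[0].tolist()
ob=O("top",TS,[(45,135),(298,100),(333,478),(80,508)],rect(110,75,4)); os=O("side",SS,[(125,318),(50,185)],[(-110,-75,4),(-110,75,4)])
for nm,o in(("t",ob),("both",ob+os)):
    p,r=fit(o,(.4,.3,0));print("clip",nm,p,np.abs(r).max());res["clip"]=p.tolist()
a=atz("top",uncrop((190,337),*TS),.006);b=atz("side",uncrop((248,209),*SS),.006);print("bar",a,b);res["bar"]=((a+b)/2).tolist()
top=164
ob=O("top",TS,[(530,92),(608,103),(585,250),(505,237)],[(40,24,top),(40,-24,top),(-40,-24,top),(-40,24,top)])
os=O("side",SS,[(585,128),(412,135),(412,205),(580,210)],[(40,-24,top),(-40,-24,top),(-40,-24,top-46),(40,-24,top-46)])
for nm,o in(("t",ob),("s",os),("both",ob+os)):
    p,r=fit(o,(.45,.15,0));print("scan",nm,p,np.abs(r).max());res["scan"]=p.tolist()
print(r)
# stand foot circle: centre
json.dump(res,open("res.json","w"))
o,M=tool();print(M,o["tool_pos"])
E
python3 fit.py
```

```text
bin t [ 0.5205 -0.129  -0.1056] 1.4463804125300612
bin s [ 0.5198 -0.1339 -0.1285] 0.8032067380746071
bin both [ 0.5203 -0.1312 -0.1155] 1.7962730412049268
[[ 1.4105  0.7182]
 [ 0.1428  0.8211]
 [-0.9388 -0.7587]
 [ 1.7963 -0.5567]
 [-0.7313 -0.2027]
 [-0.5953 -1.3584]
 [ 0.4578 -0.5198]
 [ 0.5138  0.2671]]
tray t [ 0.4676 -0.35   -0.1696] 0.3946828556623245
tray s [ 0.468  -0.3553 -0.1707] 1.3983901773212324
tray both [ 0.4681 -0.3524 -0.1705] 1.750101799403751
[[ 1.0199 -0.1444]
 [ 0.2993  0.0419]
 [ 0.461  -0.4284]
 [ 0.6586  0.0599]
 [-0.1886 -1.7501]
 [ 1.0452  0.1857]
 [-0.6205 -0.5663]
 [-0.9238 -1.3379]]
nipple top pred [[ 0.4176 -0.3153  0.056 ]] top [484.1059 381.1664] side [130.309  349.8685]
clip t [0.4789 0.3451 0.1296] 0.714135668570691
clip both [0.4801 0.3442 0.1337] 1.5245395663090449
bar [0.4594 0.3431 0.006 ] [0.4573 0.3362 0.006 ]
scan t [ 0.5348  0.119  -0.1553] 1.189509295857249
scan s [ 0.5389  0.1209 -0.4169] 2.5917664635408073
scan both [ 0.534   0.1192 -0.1743] 2.2676541365920286
[[-0.6237 -0.6523]
 [ 1.3368  0.0674]
 [ 0.4722  0.9373]
 [-1.31    0.4455]
 [ 1.0194 -1.3386]
 [-0.8927 -0.8386]
 [-0.3322  2.2677]
 [ 1.8372  0.2276]]
[[-0.9438 -0.0004  0.3305]
 [-0.3305  0.0013 -0.9438]
 [-0.     -1.     -0.0014]] [ 0.2065 -0.5896  0.404 ]
```

>>> {"method": "jog_arm", "body": {"moves": [{"delta_pos": [35,45,0],"rotation": [0,0,-6],"grip": 45},{"delta_pos": [35,45,0],"rotation": [0,0,-6],"grip": 45},{"delta_pos": [35,45,0],"rotation": [0,0,-6],"grip": 45},{"delta_pos": [35,45,0],"rotation": [0,0,-6],"grip": 45},{"delta_pos": [35,45,0],"rotation": [0,0,-6],"grip": 45}], "grip_force": 40}}

```text
t: 0.6
tool_pos: [0.3598, -0.3901, 0.4023]
tcp_rot: [0.075, 0.704, -0.702, -0.077]
force: [1.4, -0.6, -0.9]
opening: 0.53
```

>>> {"method": "jog_arm", "body": {"moves": [{"delta_pos": [30,40,-20],"rotation": [0,0,0],"grip": 45},{"delta_pos": [20,25,-30],"rotation": [0,0,0],"grip": 45},{"delta_pos": [0,0,-40],"rotation": [0,0,0],"grip": 45},{"delta_pos": [0,0,-10],"rotation": [0,0,0],"grip": 45},{"delta_pos": [0,0,0],"rotation": [0,0,0],"grip": 45}]}}

```text
t: 1.1
tool_pos: [0.4114, -0.3214, 0.3031]
tcp_rot: [0.075, 0.703, -0.703, -0.074]
force: [-0.1, 0.5, 1.3]
opening: 0.53
```

```bash
cat >> h.py <<'E'
def look(tag,boxes):
    for n,(x,y,w,h,k) in boxes.items():
        im=manip.read_camera(n)[:,:,::-1]; cv2.imwrite(f"pics/{n}_{tag}.png",im)
        cv2.imwrite(f"pics/{n}_{tag}_c.png",cv2.resize(im[y:y+h,x:x+w],None,fx=k,fy=k,interpolation=cv2.INTER_CUBIC))
    o,M=tool(); print(o["t"],o["tool_pos"].round(4),"appr",M[:,1].round(3),"jaw",M[:,2].round(3),"F",o["force"].round(1),"op",round(o["opening"],3))
    print("q",o["q"].round(3))
E
python3 - <<'E'
from h import *
look("n1",{"side":(250,200,110,130,5),"top":(340,190,110,90,6)})
E
```

```text
1.2 [ 0.4114 -0.3222  0.3046] appr [ 0.003 -0.001 -1.   ] jaw [-0.211 -0.977  0.001] F [0.3 0.3 0.3] op 0.53
q [-6.870e-01  4.200e-01  1.925e+00  1.000e-03  7.930e-01  1.095e+00]
```

View pics/side_n1_c.png

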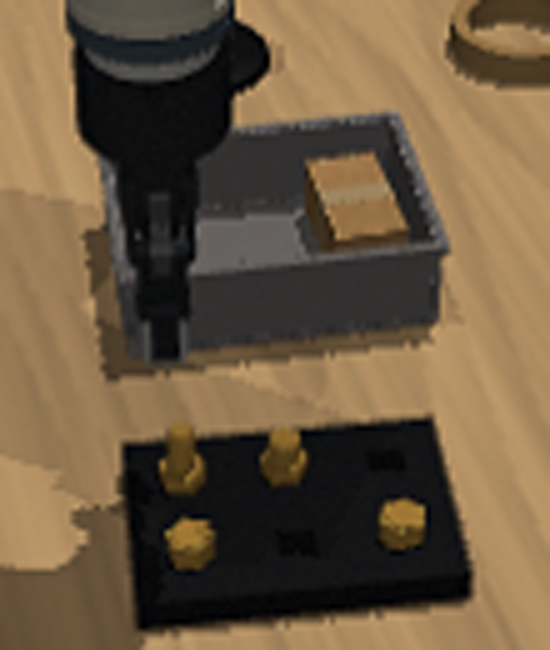

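View pics/top_n1_c.png

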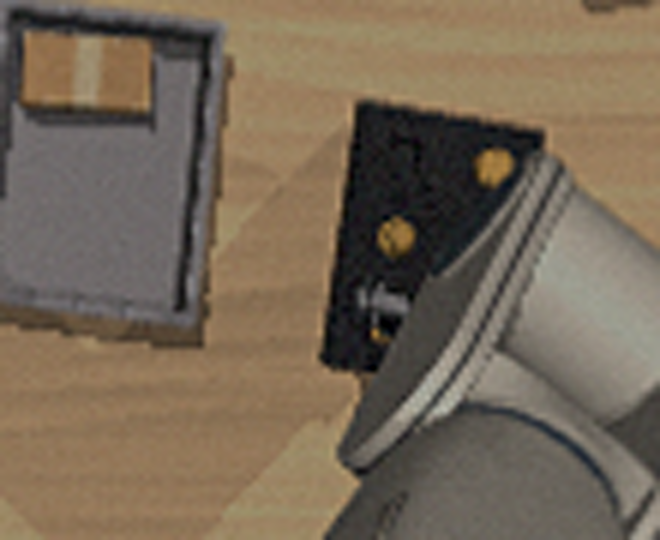

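The side view shows the near fingertip at crop (165,357), with the nipple tail top at (181,430) and collar at (183,475). In the top view the fingers are partly visible at (385,300), beside the nipple.

Run:
```python
from h import *
np.set_printoptions(precision=4,suppress=True)
SC=(250,200,5)
def cr(n,P,c): return (proj(n,P)-np.array(c[:2])+.5)*c[2]-.5
tcp=np.array([.4114,-.3222,.3046]);jaw=np.array([-.211,-.977,0])
for e in(.160,.1734):
    tip=tcp+[0,0,-e]
    for s in(-.0225,.0225): print(e,s,cr("side",tip+s*jaw,SC))
for P in([.4176,-.3153,.056],[.4176,-.3153,.020]): print(P,cr("side",P,SC))
a=atz("side",uncrop((181,431),*SC),.056);b=atz("side",uncrop((183,490),*SC),.02)
print("nip side",a,b)
# near finger tip measured
print("finger tip z from side, at near pad plane")
# nipple top view from initial crop
for uv in((478,376),(475,384)):
  print(atz("top",uncrop(uv,*TB),.04))
print("coupler",atz("top",uncrop((485,297),*TB),.038), "plugs",atz("top",uncrop((562,397),*TB),.032),atz("top",uncrop((585,229),*TB),.032))
for uv in((235,375),(140,470),(352,448)): print(atz("side",uncrop(uv,*SB),.033))
```

```text
0.16 -0.0225 [[164.9374 278.4129]]
0.16 0.0225 [[167.6596 333.9994]]
0.1734 -0.0225 [[165.8414 298.6196]]
0.1734 0.0225 [[168.5845 354.5219]]
[0.4176, -0.3153, 0.056] [[180.2303 424.8472]]
[0.4176, -0.3153, 0.02] [[182.3588 474.3548]]
nip side [ 0.4168 -0.3201  0.056 ] [ 0.4149 -0.3272  0.02  ]
finger tip z from side, at near pad plane
[ 0.4216 -0.315   0.04  ]
[ 0.4164 -0.3129  0.04  ]
coupler [ 0.4725 -0.3215  0.038 ] plugs [ 0.4084 -0.3707  0.032 ] [ 0.5174 -0.3896  0.032 ]
[ 0.4727 -0.3266  0.033 ]
[ 0.4053 -0.3808  0.033 ]
[ 0.5153 -0.3979  0.033 ]
```

>>> {"method": "jog_arm", "body": {"moves": [{"delta_pos": [6.5,4,-10],"rotation": [0,0,0],"grip": 45},{"delta_pos": [0,0,-30],"rotation": [0,0,0],"grip": 45},{"delta_pos": [0,0,-20],"rotation": [0,0,0],"grip": 45},{"delta_pos": [0,0,0],"rotation": [0,0,0],"grip": 45}]}}

```text
t: 1.6
tool_pos: [0.42, -0.3217, 0.2479]
tcp_rot: [-0.082, -0.7, 0.706, 0.072]
force: [0.5, -0.3, -0.6]
opening: 0.533
```

Run:
```python
from h import *
look("n2",{"side":(250,230,100,100,6),"top":(340,190,110,90,6)})
```

```text
1.7 [ 0.4205 -0.3221  0.2496] appr [ 0.015 -0.011 -1.   ] jaw [-0.216 -0.976  0.007] F [-0.1  0.  -0.1] op 0.528
q [-0.676  0.519  1.935  0.002  0.669  1.111]
```

View pics/side_n2_c.png

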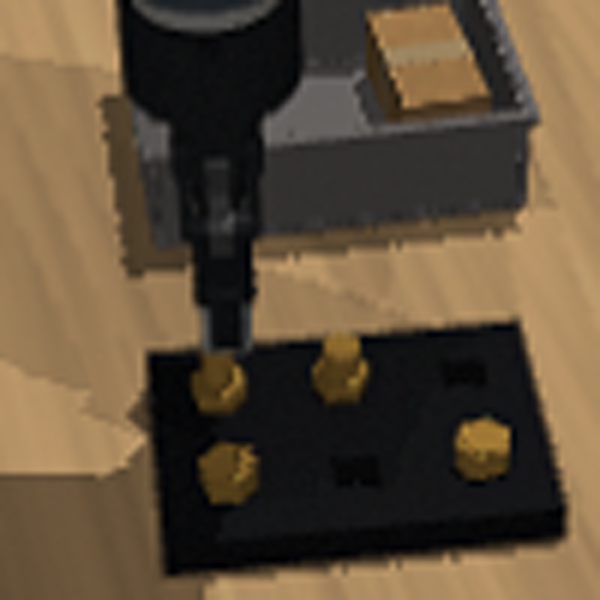

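View pics/top_n2_c.png

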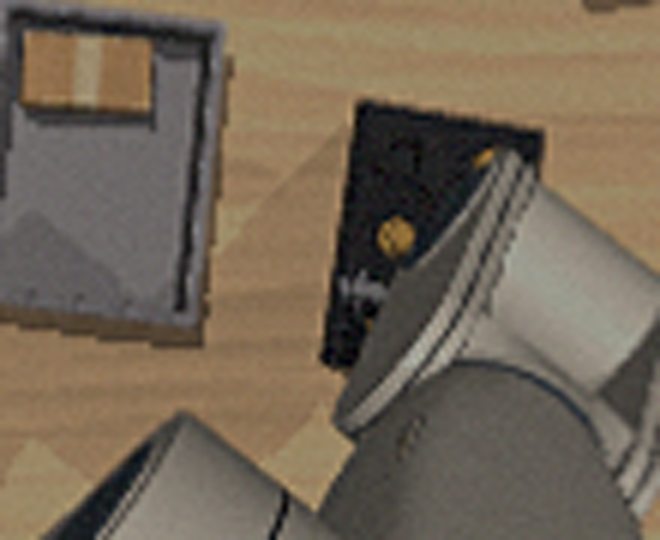

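>>> {"method": "jog_arm", "body": {"moves": [{"delta_pos": [-2,4,0],"rotation": [0.6,0.9,0],"grip": 45},{"delta_pos": [0,0,-10],"rotation": [0,0,0],"grip": 45},{"delta_pos": [0,0,0],"rotation": [0,0,0],"grip": 45}]}}

```text
t: 2.0
tool_pos: [0.4192, -0.3187, 0.2422]
tcp_rot: [-0.078, -0.702, 0.704, 0.076]
force: [-0.8, 0.4, -0.4]
opening: 0.526
```

Run:
```python
from h import *
look("n3",{"side":(250,230,100,100,6)})
```

```text
2.05 [ 0.4195 -0.3189  0.2427] appr [ 0.003 -0.003 -1.   ] jaw [-0.217 -0.976  0.003] F [-0.6 -0.2  0.7] op 0.526
q [-6.720e-01  5.310e-01  1.939e+00 -1.000e-03  6.680e-01  1.118e+00]
```

View pics/side_n3_c.png

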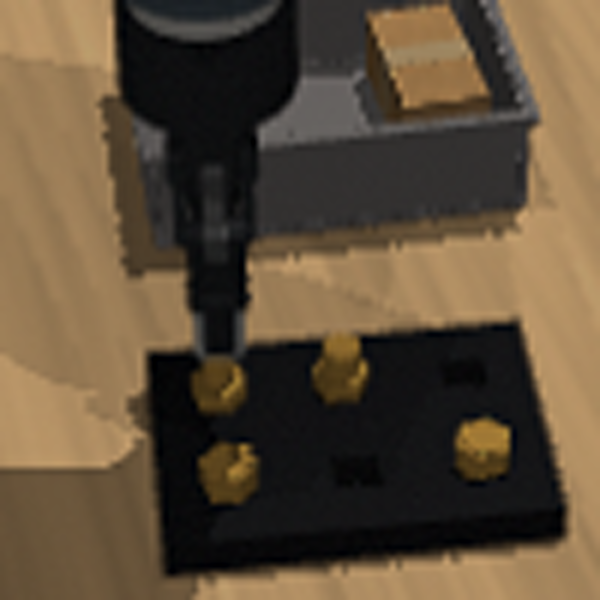

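Near finger at x≈219 px, in line with the nipple collar (219). Next I descend.

>>> {"method": "jog_arm", "body": {"moves": [{"delta_pos": [0,0,-20],"rotation": [0,0,0],"grip": 45},{"delta_pos": [0,0,-12],"rotation": [0,0,0],"grip": 45},{"delta_pos": [0,0,0],"rotation": [0,0,0],"grip": 45}]}}

```text
t: 2.35
tool_pos: [0.4201, -0.3193, 0.211]
tcp_rot: [-0.079, -0.701, 0.705, 0.075]
force: [0.1, 0.5, 0.8]
opening: 0.529
```

Close.

>>> {"method": "jog_arm", "body": {"moves": [{"delta_pos": [-1,0.5,-1.5],"rotation": [0.2,0.4,0],"grip": 30},{"delta_pos": [0,0,0],"rotation": [0,0,0],"grip": 20},{"delta_pos": [0,0,0],"rotation": [0,0,0],"grip": 10},{"delta_pos": [0,0,0],"rotation": [0,0,0],"grip": 10},{"delta_pos": [0,0,0],"rotation": [0,0,0],"grip": 10}], "grip_force": 40}}

```text
t: 2.85
tool_pos: [0.4193, -0.3187, 0.2105]
tcp_rot: [-0.076, -0.702, 0.703, 0.078]
force: [0.5, 0.4, 0.3]
opening: 0.155
```

Run:
```python
from h import *
look("n4",{"side":(250,230,100,100,6)})
```

```text
2.9 [ 0.4193 -0.3187  0.2105] appr [-0.002 -0.001 -1.   ] jaw [-0.217 -0.976  0.002] F [-0.   0.4 -0.7] op 0.155
q [-0.672  0.59   1.944 -0.004  0.609  1.12 ]
```

View pics/side_n4_c.png

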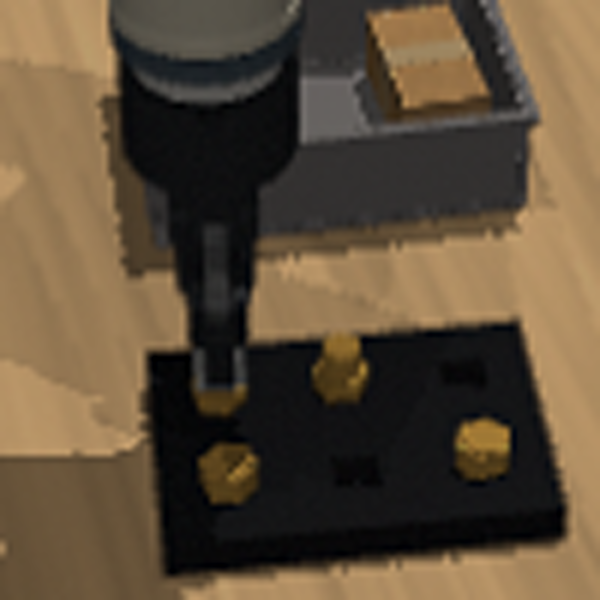

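>>> {"method": "jog_arm", "body": {"moves": [{"delta_pos": [0,0,20],"rotation": [0,0,0],"grip": 10},{"delta_pos": [0,0,40],"rotation": [0,0,0],"grip": 10},{"delta_pos": [0,0,40],"rotation": [0,0,0],"grip": 10},{"delta_pos": [0,0,20],"rotation": [0,0,0],"grip": 10},{"delta_pos": [0,0,0],"rotation": [0,0,0],"grip": 10}]}}

```text
t: 3.4
tool_pos: [0.4186, -0.3186, 0.3345]
tcp_rot: [-0.076, -0.702, 0.704, 0.078]
force: [0.7, -0.1, -0.7]
opening: 0.151
```

Run:
```python
from h import *
look("n5",{"side":(230,180,130,140,5)})
b=json.load(open("res.json"))["bin"]; print(b,xf(b,[(-.03,0,.004)]))
```

```text
3.45 [ 0.4184 -0.3184  0.3333] appr [-0.004 -0.    -1.   ] jaw [-0.216 -0.976  0.001] F [ 0.1 -1.  -0.3] op 0.152
q [-0.673  0.379  1.901 -0.004  0.864  1.119]
[0.5203223137440521, -0.1311647541833937, -0.11546939137463226] [[ 0.49052209 -0.12770837  0.004     ]]
```

View pics/side_n5_c.png

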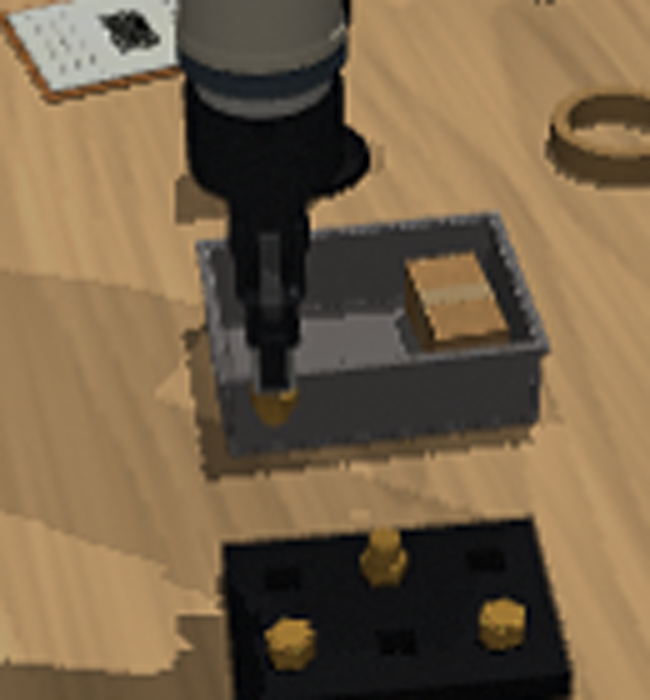

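The nipple is lifted and held at (275,405), and the other fittings haven't moved. Next: the bin.

>>> {"method": "jog_arm", "body": {"moves": [{"delta_pos": [16,42,0],"rotation": [0,0,0],"grip": 10},{"delta_pos": [16,44,0],"rotation": [0,0,0],"grip": 10},{"delta_pos": [16,44,0],"rotation": [0,0,0],"grip": 10},{"delta_pos": [16,40,0],"rotation": [0,0,0],"grip": 10},{"delta_pos": [0,0,0],"rotation": [0,0,0],"grip": 10}]}}

```text
t: 3.95
tool_pos: [0.4819, -0.1441, 0.3274]
tcp_rot: [-0.076, -0.702, 0.703, 0.082]
force: [-0.3, -0.8, -0.1]
opening: 0.157
```

>>> {"method": "jog_arm", "body": {"moves": [{"delta_pos": [7,16,-15],"rotation": [0,0,0],"grip": 10},{"delta_pos": [0,0,-30],"rotation": [0,0,0],"grip": 10},{"delta_pos": [0,0,-30],"rotation": [0,0,0],"grip": 10},{"delta_pos": [0,0,-15],"rotation": [0,0,0],"grip": 10},{"delta_pos": [0,0,0],"rotation": [0,0,0],"grip": 10}]}}

```text
t: 4.45
tool_pos: [0.487, -0.1268, 0.2289]
tcp_rot: [-0.072, -0.703, 0.703, 0.083]
force: [0.1, -0.0, -1.0]
opening: 0.154
```

Run:
```python
from h import *
look("n6",{"side":(230,180,130,140,5),"top":(300,180,110,80,6)})
```

```text
4.55 [ 0.4877 -0.127   0.2308] appr [-0.013  0.    -1.   ] jaw [-0.218 -0.976  0.002] F [0.7 0.3 0.4] op 0.156
q [-0.278  0.532  1.987 -0.005  0.634  1.518]
```

View pics/side_n6_c.png

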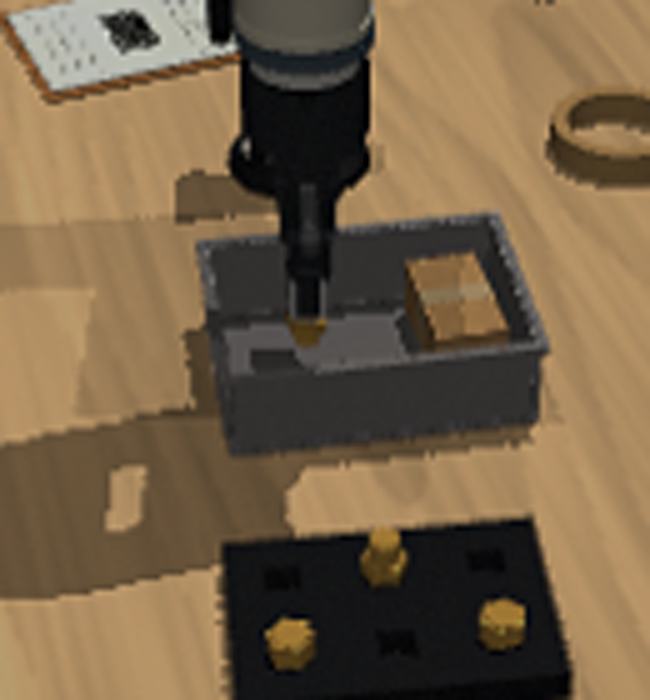

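View pics/top_n6_c.png

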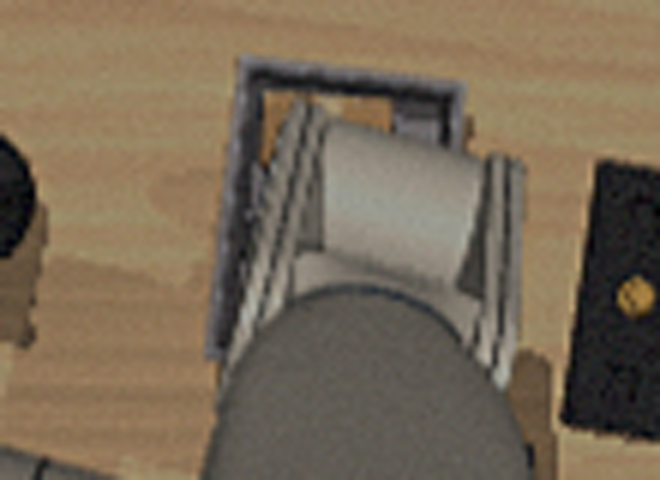

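>>> {"method": "jog_arm", "body": {"moves": [{"delta_pos": [0,0,-13],"rotation": [0,-0.7,0],"grip": 10},{"delta_pos": [0,0,-9],"rotation": [0,0,0],"grip": 10},{"delta_pos": [0,0,-2],"rotation": [0,0,0],"grip": 10},{"delta_pos": [0,0,0],"rotation": [0,0,0],"grip": 10}]}}

```text
t: 4.95
tool_pos: [0.4888, -0.1284, 0.2086]
tcp_rot: [-0.08, -0.703, 0.703, 0.077]
force: [-0.1, 0.5, -0.3]
opening: 0.153
```

>>> {"method": "jog_arm", "body": {"moves": [{"delta_pos": [0,0,-3],"rotation": [0,0,0],"grip": 10},{"delta_pos": [0,0,0],"rotation": [0,0,0],"grip": 10}]}}

```text
t: 5.15
tool_pos: [0.4892, -0.1286, 0.2064]
tcp_rot: [-0.08, -0.702, 0.703, 0.076]
force: [-0.6, -0.0, -0.9]
opening: 0.153
```

>>> {"method": "jog_arm", "body": {"moves": [{"delta_pos": [0,0,-1],"rotation": [0,0,0],"grip": 16},{"delta_pos": [0,0,0],"rotation": [0,0,0],"grip": 22},{"delta_pos": [0,0,0],"rotation": [0,0,0],"grip": 32},{"delta_pos": [0,0,0],"rotation": [0,0,0],"grip": 38},{"delta_pos": [0,0,0],"rotation": [0,0,0],"grip": 38}]}}

```text
t: 5.65
tool_pos: [0.4897, -0.1287, 0.2063]
tcp_rot: [-0.081, -0.702, 0.703, 0.075]
force: [-0.1, 0.4, 0.9]
opening: 0.447
```

>>> {"method": "jog_arm", "body": {"moves": [{"delta_pos": [0,0,20],"rotation": [0,0,0],"grip": 38},{"delta_pos": [0,0,40],"rotation": [0,0,0],"grip": 38},{"delta_pos": [0,0,45],"rotation": [0,0,0],"grip": 60},{"delta_pos": [0,0,45],"rotation": [0,0,0],"grip": 80},{"delta_pos": [0,0,30],"rotation": [0,0,0],"grip": 80}]}}

```text
t: 6.15
tool_pos: [0.4869, -0.1278, 0.3876]
tcp_rot: [0.076, 0.703, -0.703, -0.08]
force: [1.3, -0.5, -0.4]
opening: 0.927
```

Run:
```python
from h import *
look("n7",{"side":(210,150,150,130,5),"top":(250,180,160,90,5)})
```

```text
6.25 [ 0.4879 -0.1282  0.3892] appr [ 0.001 -0.    -1.   ] jaw [-0.219 -0.976  0.   ] F [-0.6 -0.4 -1.2] op 0.934
q [-0.28   0.267  1.906  0.     0.967  1.512]
```

View pics/side_n7_c.png

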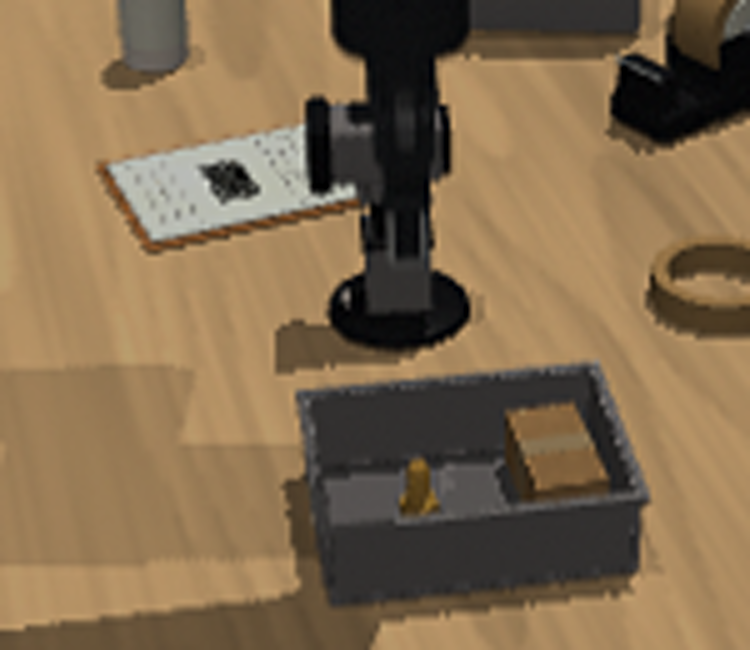

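View pics/top_n7_c.png

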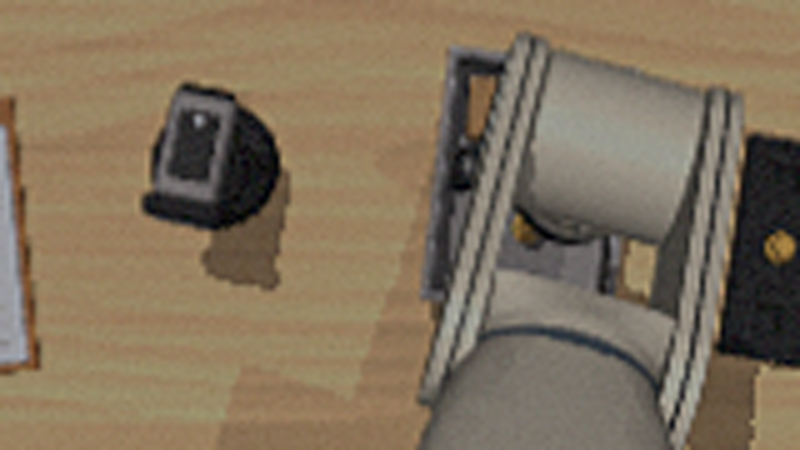

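Run:
```python
from h import *
np.set_printoptions(precision=4,suppress=True)
print("stand",atz("top",uncrop((581,195),*TS),.01),atz("side",uncrop((520,412),*SS),.01))
p0=json.load(open("res.json"))["scan"];print(p0)
# yaw/pos candidates with overlay
def box(x0,x1,y,z0,z1): 
    return np.array([[x,s*y,z] for x in(x0,x1) for s in(-1,1) for z in(z0,z1)])/1000
E_=[(i,j) for i in range(8) for j in range(i) if bin(i^j).count("1")==1]
for tag,p in(("a",p0),("b",[.535,.118,-.15])):
  for n,cr,im in(("top",TS,"pics/top0.png"),("side",SS,"pics/side0.png")):
    k=cr[2]; w,h=(105,80) if n=="top" else(95,65)
    c=cv2.resize(cv2.imread(im)[cr[1]:cr[1]+h,cr[0]:cr[0]+w],None,fx=k,fy=k,interpolation=cv2.INTER_CUBIC)
    for B,col in((box(-40,40,24,118,164),(0,255,0)),(box(-55,-40,28,114,168),(0,0,255)),(box(-17,29,20,18,72),(255,255,0))):
        u=(proj(n,xf(p,B))-cr[:2]+.5)*k-.5
        for i,j in E_: cv2.line(c,tuple(u[i].round().astype(int).tolist()),tuple(u[j].round().astype(int).tolist()),col,1)
    cv2.imwrite(f"pics/ov_{n}_{tag}.png",c)
```

```text
stand [0.5408 0.1204 0.01  ] [0.538  0.1074 0.01  ]
[0.5340245815866763, 0.11915395742294436, -0.17429182581573305]
```

View pics/ov_top_b.png

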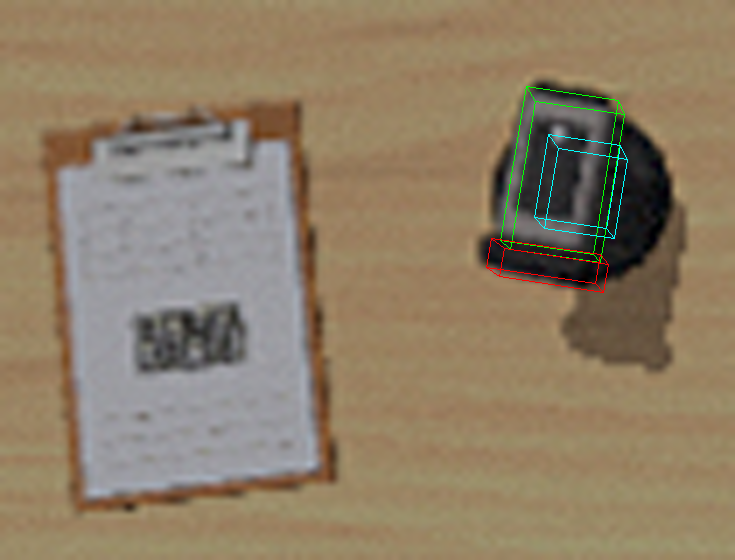

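View pics/ov_side_b.png

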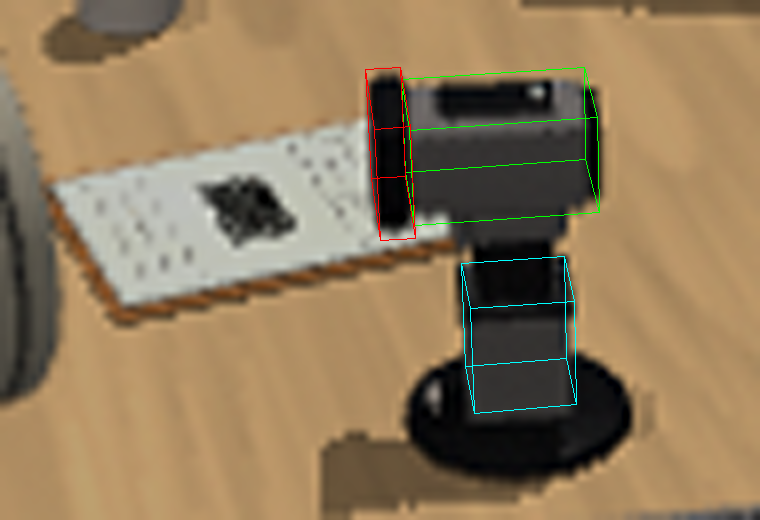

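The nipple stands in the bin's free half at (418,490) in the side crop. In the overlay, the scanner model at (0.535, 0.119), yaw about -0.16, matches both views. Now I move over the scanner.

>>> {"method": "jog_arm", "body": {"moves": [{"delta_pos": [9,46,0],"rotation": [0,0,1],"grip": 85},{"delta_pos": [9,46,0],"rotation": [0,0,1],"grip": 85},{"delta_pos": [9,46,0],"rotation": [0,0,1],"grip": 85},{"delta_pos": [9,46,0],"rotation": [0,0,1],"grip": 85},{"delta_pos": [9,46,0],"rotation": [0,0,0],"grip": 85}]}}

```text
t: 6.75
tool_pos: [0.5319, 0.1038, 0.3876]
tcp_rot: [-0.057, -0.704, 0.706, 0.056]
force: [1.2, -0.4, 0.0]
opening: 0.994
```

Run:
```python
from h import *
o,M=tool();print(o["tool_pos"],M[:,1:].T,o["q"])
```

```text
[0.53191837 0.10384308 0.38756887] [[ 0.00189034 -0.00222116 -0.99999575]
 [-0.15938405 -0.98721484  0.00189148]] [ 0.17143103  0.32353818  1.82878319 -0.00300797  0.98778964  1.90394638]
```

>>> {"method": "jog_arm", "body": {"moves": [{"delta_pos": [3,10,-10],"rotation": [0,0,0],"grip": 85},{"delta_pos": [0,2,-10],"rotation": [0,0,0],"grip": 85},{"delta_pos": [0,0,0],"rotation": [0,0,0],"grip": 85}]}}

```text
t: 7.05
tool_pos: [0.5345, 0.1208, 0.3638]
tcp_rot: [-0.054, -0.704, 0.706, 0.054]
force: [-0.6, 0.6, -0.5]
opening: 0.995
```

Run:
```python
from h import *
look("s1",{"side":(235,120,100,110,6),"top":(240,160,110,90,6)})
```

```text
7.15 [0.5349 0.1199 0.3651] appr [ 0.001 -0.002 -1.   ] jaw [-0.154 -0.988  0.002] F [ 0.6 -0.3  0.4] op 0.999
q [ 0.199  0.363  1.832 -0.003  0.947  1.926]
```

View pics/side_s1_c.png

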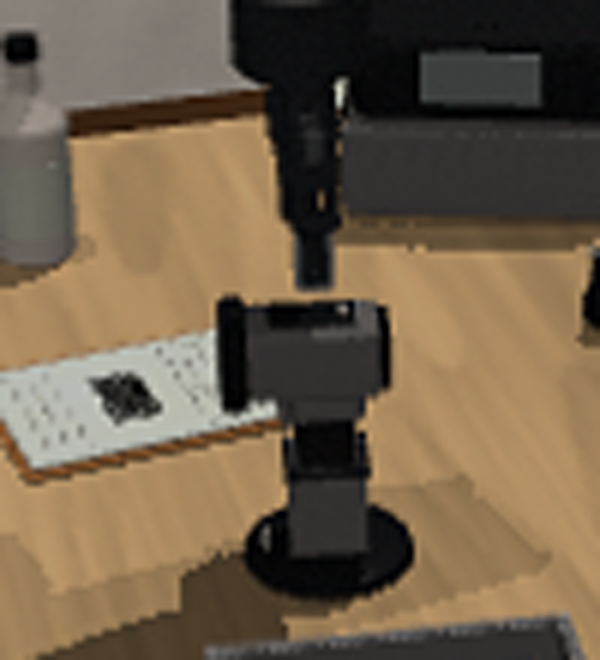

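View pics/top_s1_c.png

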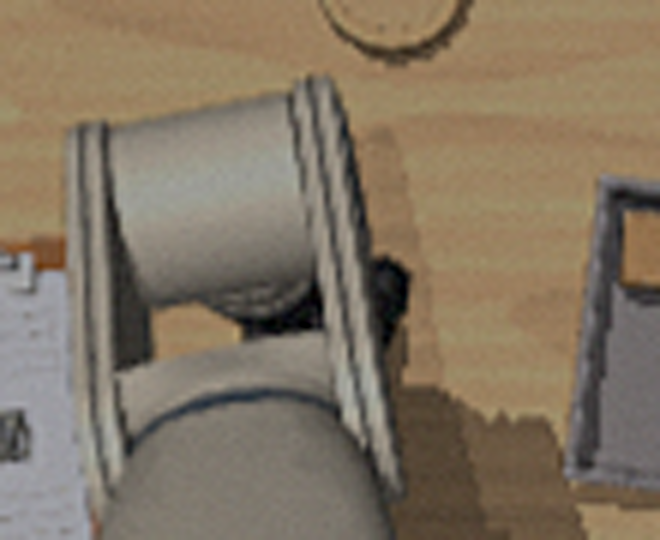

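Run:
```python
from h import *
tcp=np.array([.5349,.1199,.3651]);jaw=np.array([-.154,-.988,0])
for e in(.160,.173):
  print(e,(proj("side",tcp+[0,0,-e]+jaw*.0427)-[235,120]+.5)*6-.5)
```

```text
0.16 [[317.52269239 280.62824864]]
0.173 [[318.1612246  301.65515781]]
```

>>> {"method": "jog_arm", "body": {"moves": [{"delta_pos": [0,0,-20],"rotation": [0,0,0],"grip": 85},{"delta_pos": [0,0,-20],"rotation": [0,0,0],"grip": 85},{"delta_pos": [0,0,-15],"rotation": [0,0,0],"grip": 85},{"delta_pos": [0,0,-5],"rotation": [0,0,0],"grip": 85},{"delta_pos": [0,0,0],"rotation": [0,0,0],"grip": 85}]}}

```text
t: 7.65
tool_pos: [0.5354, 0.1129, 0.3054]
tcp_rot: [-0.059, -0.704, 0.705, 0.057]
force: [-0.2, 0.6, 0.1]
opening: 0.993
```

Run:
```python
from h import *
look("s2",{"side":(235,120,100,110,6)})
```

```text
7.7 [0.5355 0.1129 0.3057] appr [ 0.004 -0.002 -1.   ] jaw [-0.163 -0.987  0.002] F [ 0.8  0.1 -0.2] op 0.998
q [ 0.187  0.448  1.871 -0.004  0.819  1.924]
```

View pics/side_s2_c.png

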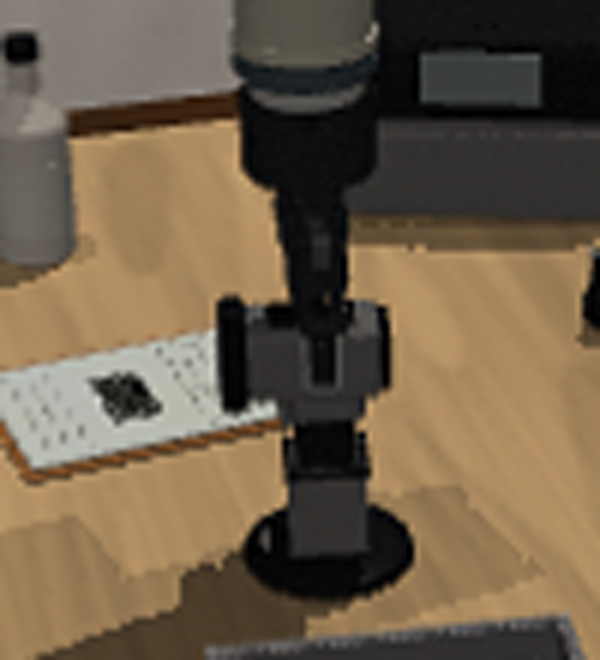

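>>> {"method": "jog_arm", "body": {"moves": [{"delta_pos": [-2,7,-4],"rotation": [0.1,0.2,0],"grip": 85},{"delta_pos": [0,1,-5],"rotation": [0,0,0],"grip": 85},{"delta_pos": [0,0,0],"rotation": [0,0,0],"grip": 85}]}}

```text
t: 8.0
tool_pos: [0.5341, 0.121, 0.2983]
tcp_rot: [0.06, 0.705, -0.704, -0.057]
force: [-0.4, 0.9, -0.1]
opening: 0.997
```

Close gradually and watch the forces.

>>> {"method": "jog_arm", "body": {"moves": [{"delta_pos": [0,-1,-3],"rotation": [0,0,0],"grip": 75},{"delta_pos": [0,0,0],"rotation": [0,0,0],"grip": 65},{"delta_pos": [0,0,0],"rotation": [0,0,0],"grip": 56},{"delta_pos": [0,0,0],"rotation": [0,0,0],"grip": 53},{"delta_pos": [0,0,0],"rotation": [0,0,0],"grip": 53}], "grip_force": 20}}

```text
t: 8.5
tool_pos: [0.5343, 0.1204, 0.2956]
tcp_rot: [0.06, 0.705, -0.704, -0.056]
force: [-0.4, 0.6, 1.2]
opening: 0.618
```

Run:
```python
from h import *
look("s3",{"side":(235,120,100,110,6)})
```

```text
8.55 [0.5343 0.1204 0.2956] appr [ 0.005  0.001 -1.   ] jaw [-0.164 -0.987 -0.001] F [ 0.4 -0.5  0.1] op 0.614
q [ 2.000e-01  4.640e-01  1.875e+00 -1.000e-03  7.970e-01  1.936e+00]
```

View pics/side_s3_c.png

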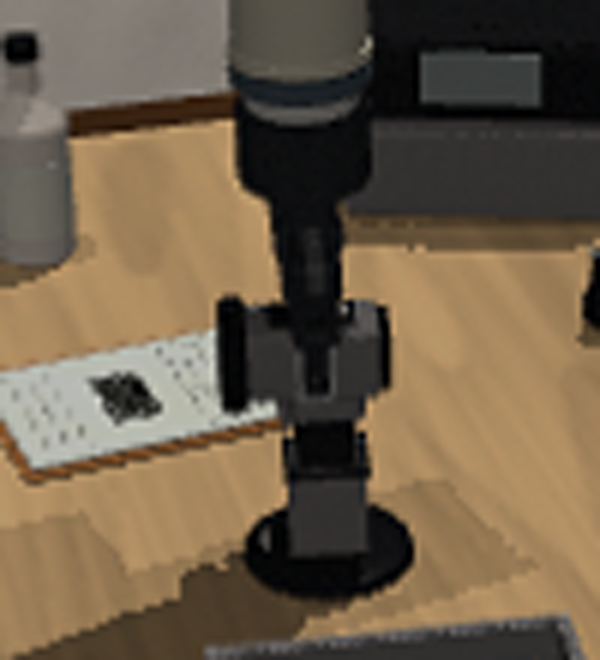

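No contact at 52.5 mm. The finger is centred on the head (x≈315). I continue closing.

>>> {"method": "jog_arm", "body": {"moves": [{"delta_pos": [0,0,0],"rotation": [0,0,0],"grip": 50},{"delta_pos": [0,0,0],"rotation": [0,0,0],"grip": 48},{"delta_pos": [0,0,0],"rotation": [0,0,0],"grip": 46}], "grip_force": 20}}

```text
t: 8.85
tool_pos: [0.5343, 0.1204, 0.2958]
tcp_rot: [0.06, 0.705, -0.704, -0.056]
force: [-0.4, 0.7, -1.3]
opening: 0.563
```

>>> {"method": "jog_arm", "body": {"moves": [{"delta_pos": [0,0,0],"rotation": [0,0,0],"grip": 40},{"delta_pos": [0,0,0],"rotation": [0,0,0],"grip": 40},{"delta_pos": [0,0,0],"rotation": [0,0,0],"grip": 40}], "grip_force": 75}}

```text
t: 9.15
tool_pos: [0.5344, 0.1204, 0.296]
tcp_rot: [0.06, 0.705, -0.704, -0.056]
force: [-0.1, -0.4, 0.7]
opening: 0.555
```

>>> {"method": "jog_arm", "body": {"moves": [{"delta_pos": [0,0,5],"rotation": [0,0,0],"grip": 40},{"delta_pos": [0,0,10],"rotation": [0,0,0],"grip": 40},{"delta_pos": [0,0,10],"rotation": [0,0,0],"grip": 40},{"delta_pos": [0,0,0],"rotation": [0,0,0],"grip": 40}]}}

```text
t: 9.55
tool_pos: [0.5339, 0.1203, 0.3222]
tcp_rot: [0.059, 0.705, -0.705, -0.057]
force: [1.4, -0.5, -2.5]
opening: 0.556
```

Run:
```python
from h import *
look("s4",{"side":(235,120,100,110,6)})
```

```text
9.6 [0.5337 0.1202 0.3216] appr [ 0.003  0.    -1.   ] jaw [-0.164 -0.987 -0.001] F [ 0.3 -0.7 -2.7] op 0.551
q [ 2.000e-01  4.230e-01  1.863e+00 -1.000e-03  8.530e-01  1.936e+00]
```

View pics/side_s4_c.png

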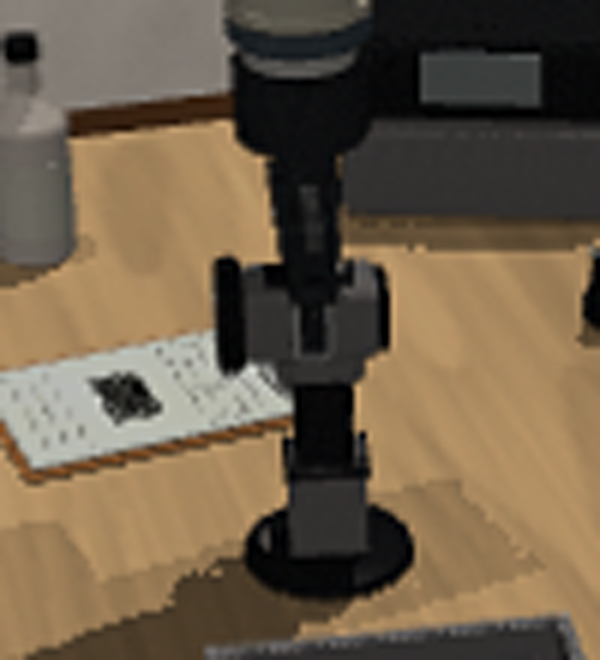

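The scanner is rising straight, the wrist carries its weight (2.7 N) and there is no side load. I keep lifting.

>>> {"method": "jog_arm", "body": {"moves": [{"delta_pos": [0,0,15],"rotation": [0,0,0],"grip": 40},{"delta_pos": [0,0,20],"rotation": [0,0,0],"grip": 40},{"delta_pos": [0,0,25],"rotation": [0,0,0],"grip": 40},{"delta_pos": [0,0,35],"rotation": [0,0,0],"grip": 40},{"delta_pos": [0,0,35],"rotation": [0,0,0],"grip": 40}]}}

```text
t: 10.1
tool_pos: [0.5314, 0.1196, 0.45]
tcp_rot: [-0.055, -0.704, 0.706, 0.061]
force: [1.7, -0.1, -1.8]
opening: 0.556
```

Run:
```python
from h import *
look("s5",{"side":(235,80,100,130,5),"top":(210,150,140,110,5)})
```

```text
10.2 [0.5328 0.1199 0.454 ] appr [ 0.002 -0.001 -1.   ] jaw [-0.164 -0.987  0.   ] F [-0.3  0.6 -2.3] op 0.556
q [ 2.000e-01  2.510e-01  1.759e+00 -1.000e-03  1.130e+00  1.935e+00]
```

View pics/side_s5_c.png

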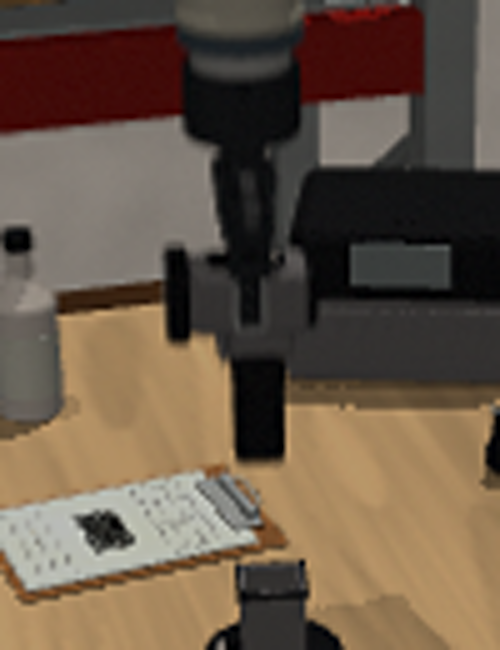

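The scanner is clear of the stand: its foot is at crop (260,455) and the sleeve mouth at (270,570). Plan: yaw about +226° so the nose points away from the base, moving over the clipboard on the way, then pitch the nose down about 57°.

>>> {"method": "jog_arm", "body": {"moves": [{"delta_pos": [0,0,15],"rotation": [0,0,8.5],"grip": 40},{"delta_pos": [0,0,15],"rotation": [0,0,8.5],"grip": 40},{"delta_pos": [0,0,10],"rotation": [0,0,8.5],"grip": 40},{"delta_pos": [-2,10,0],"rotation": [0,0,8.5],"grip": 40},{"delta_pos": [-2,10,0],"rotation": [0,0,8.5],"grip": 40}]}}

```text
t: 10.7
tool_pos: [0.5271, 0.139, 0.4912]
tcp_rot: [0.206, -0.676, 0.677, -0.205]
force: [-0.4, 0.6, -2.8]
opening: 0.555
```

>>> {"method": "jog_arm", "body": {"moves": [{"delta_pos": [-2,10,0],"rotation": [0,0,8.5],"grip": 40},{"delta_pos": [-2,10,0],"rotation": [0,0,8.5],"grip": 40},{"delta_pos": [-2,10,0],"rotation": [0,0,8.5],"grip": 40},{"delta_pos": [-2,10,0],"rotation": [0,0,8.5],"grip": 40},{"delta_pos": [-2,10,0],"rotation": [0,0,8.5],"grip": 40}]}}

```text
t: 11.2
tool_pos: [0.515, 0.1902, 0.484]
tcp_rot: [0.443, -0.554, 0.555, -0.435]
force: [0.2, -0.4, -2.5]
opening: 0.558
```

Run:
```python
from h import *
o,M=tool();print(o["t"],o["tool_pos"],M[:,1:].T,o["q"],o["force"]); print("spray",atz("top",(160,236),.17),atz("top",(172,238),.02))
```

```text
11.2 [0.51501556 0.19023415 0.48404985] [[-0.00747908 -0.00781047 -0.99994153]
 [ 0.973488   -0.22867208 -0.00549508]] [ 0.33330104  0.22765937  1.71721068 -0.00528059  1.20635031  0.56589832] [ 0.22560699 -0.38400205 -2.54450162]
spray [0.43584398 0.57906494 0.17      ] [0.43652162 0.59842158 0.02      ]
```

>>> {"method": "jog_arm", "body": {"moves": [{"delta_pos": [-2,10,0],"rotation": [0,0,8.5],"grip": 40},{"delta_pos": [-2,10,0],"rotation": [0,0,8.5],"grip": 40},{"delta_pos": [-2,10,0],"rotation": [0,0,8.5],"grip": 40},{"delta_pos": [-2,10,0],"rotation": [0,0,8.5],"grip": 40},{"delta_pos": [-2,10,0],"rotation": [0,0,8.5],"grip": 40}]}}

```text
t: 11.7
tool_pos: [0.5027, 0.2417, 0.4763]
tcp_rot: [0.618, -0.354, 0.355, -0.605]
force: [0.4, 0.0, -2.3]
opening: 0.557
```

>>> {"method": "jog_arm", "body": {"moves": [{"delta_pos": [-2,10,0],"rotation": [0,0,8.5],"grip": 40},{"delta_pos": [-2,10,0],"rotation": [0,0,8.5],"grip": 40},{"delta_pos": [-2,10,0],"rotation": [0,0,8.5],"grip": 40},{"delta_pos": [-2,10,0],"rotation": [0,0,8.5],"grip": 40},{"delta_pos": [-2,10,0],"rotation": [0,0,8.5],"grip": 40}]}}

```text
t: 12.2
tool_pos: [0.4905, 0.2929, 0.4683]
tcp_rot: [0.708, -0.105, 0.107, -0.69]
force: [0.6, -1.2, -3.0]
opening: 0.554
```

Run:
```python
from h import *
o,M=tool();print(o["t"],o["tool_pos"],M[:,1:].T,o["q"],o["force"])
j=M[:,2]; print("nose az",np.degrees(np.arctan2(j[0],-j[1]))+180)
```

```text
12.2 [0.49050172 0.29289886 0.46831409] [[-0.00187015 -0.02555173 -0.99967175]
 [ 0.29693427  0.9545718  -0.02495447]] [ 0.52222244  0.27911973  1.68598052 -0.02284322  1.19095227 -0.73844552] [ 0.59730247 -1.23008337 -2.99099055]
nose az 342.72088892872534
```

>>> {"method": "jog_arm", "body": {"moves": [{"delta_pos": [-1,12,0],"rotation": [0,0,8.5],"grip": 40},{"delta_pos": [-1,12,0],"rotation": [0,0,8.5],"grip": 40},{"delta_pos": [-1,12,0],"rotation": [0,0,8.5],"grip": 40},{"delta_pos": [-1,12,0],"rotation": [0,0,8.5],"grip": 40},{"delta_pos": [-1,12,0],"rotation": [0,0,8.5],"grip": 40}]}}

```text
t: 12.7
tool_pos: [0.4834, 0.3541, 0.4602]
tcp_rot: [0.7, 0.158, -0.156, -0.679]
force: [-0.5, 0.5, -3.0]
opening: 0.554
```

>>> {"method": "jog_arm", "body": {"moves": [{"delta_pos": [0,5,0],"rotation": [-1.5,0,8.5],"grip": 40},{"delta_pos": [0,0,0],"rotation": [0,0,2],"grip": 40},{"delta_pos": [0,0,0],"rotation": [0,0,0],"grip": 40}]}}

```text
t: 13.0
tool_pos: [0.4821, 0.3604, 0.4552]
tcp_rot: [0.691, 0.22, -0.224, -0.651]
force: [-0.1, -0.0, -2.0]
opening: 0.554
```

Run:
```python
from h import *
look("p1",{"side":(200,60,130,140,5),"top":(180,130,160,120,5)})
o,M=tool();j=M[:,2]; print("nose az",np.degrees(np.arctan2(j[0],-j[1]))+180)
```

```text
13.1 [0.4822 0.3602 0.4554] appr [ 0.012 -0.055 -0.998] jaw [-0.594  0.803 -0.051] F [-0.   0.9 -2.3] op 0.556
q [ 0.633  0.341  1.63  -0.055  1.194 -1.554]
nose az 36.500528145642875
```

View pics/side_p1_c.png

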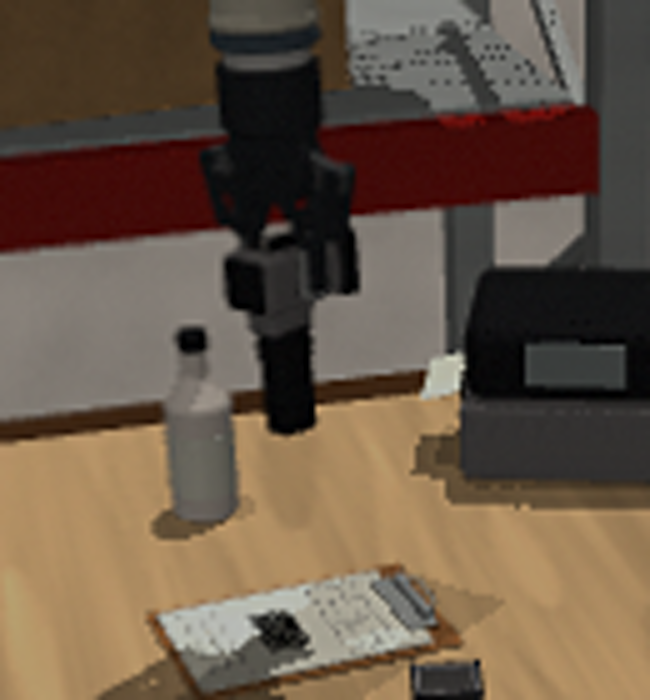

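The scanner is held upright over the clipboard with its nose pointing away from the base. Now I compute the pitch target.

```bash
cat > tgt.py <<'E'
from h import *
import sys
def target(bar,th,az,dist=.12,off=.1546):
    th=np.radians(th);az=np.radians(az)
    u=np.array([np.cos(az),np.sin(az),0]);z=np.array([0,0,1.])
    d=np.cos(th)*u-np.sin(th)*z; a=-np.sin(th)*u-np.cos(th)*z
    head=bar-(dist+.055)*d; tcp=head-off*a
    # scanner x=-d, z=-a, y=z cross x ; jaw = -scanner y
    y=np.cross(-a,-d); jaw=-y
    Rm=np.c_[np.cross(a,jaw),a,jaw]
    return tcp,Rm,head
if __name__=="__main__":
    bar=np.array([.458,.340,.006]); th,az=map(float,sys.argv[1:3])
    tcp,Rm,head=target(bar,th,az)
    o,M=tool(); p=o["tool_pos"]
    # current pointing
    # scanner -x (look): jaw=-y_s, a=-z_s -> x_s = y_s x z_s = jaw x a ; look=-x_s
    look_=-np.cross(M[:,2],M[:,1]); hd=p+.1546*M[:,1]; w=hd+.055*look_
    s=(.006-w[2])/look_[2] if look_[2]<-.05 else np.nan
    print("look",look_.round(3),"down deg",np.degrees(np.arcsin(-look_[2])).round(1),"hit",(w+s*look_).round(4),"dist",s,"to bar",np.linalg.norm(w-bar).round(4),"win",w.round(3),"foot",(hd+.123*M[:,1]-.006*look_).round(3))
    print("target tcp",tcp.round(4),"dpos mm",((tcp-p)*1000).round(1),"rot deg",np.degrees(R.from_matrix(Rm@M.T).as_rotvec()).round(2))
    print("q",o["q"].round(3),"dq",np.abs(o["dq"]).max().round(4),"F",o["force"].round(1),"t",o["t"],"op",round(o["opening"],3))
E
python3 tgt.py 0 36.6; python3 tgt.py 57 36.6
```

```text
look [ 0.804  0.594 -0.023] down deg 1.3 hit [nan nan nan] dist nan to bar 0.3053 win [0.528 0.384 0.3  ] foot [0.481 0.341 0.178]
target tcp [0.3175 0.2357 0.1606] dpos mm [-164.7 -124.5 -294.8] rot deg [3.15 0.68 0.13]
q [ 0.633  0.341  1.63  -0.055  1.194 -1.554] dq 0.0095 F [-0.   0.9 -2.3] t 13.1 op 0.556
look [ 0.804  0.594 -0.023] down deg 1.3 hit [nan nan nan] dist nan to bar 0.3053 win [0.528 0.384 0.3  ] foot [0.481 0.341 0.178]
target tcp [0.4856 0.3605 0.237 ] dpos mm [   3.4    0.3 -218.5] rot deg [-30.98  46.32  -1.33]
q [ 0.633  0.341  1.63  -0.055  1.194 -1.554] dq 0.0095 F [-0.   0.9 -2.3] t 13.1 op 0.556
```

>>> {"method": "jog_arm", "body": {"moves": [{"delta_pos": [0,0,0],"rotation": [-4.4,6.6,0],"grip": 40},{"delta_pos": [0,0,0],"rotation": [-4.4,6.6,0],"grip": 40},{"delta_pos": [0,0,0],"rotation": [-4.4,6.6,0],"grip": 40},{"delta_pos": [0,0,0],"rotation": [-4.4,6.6,0],"grip": 40},{"delta_pos": [0,0,0],"rotation": [0,0,0],"grip": 40}]}}

```text
t: 13.6
tool_pos: [0.4823, 0.359, 0.4545]
tcp_rot: [0.714, 0.02, -0.408, -0.569]
force: [0.4, 0.6, -2.6]
opening: 0.555
```

```bash
python3 tgt.py 57 36.6
```

```text
look [ 0.666  0.493 -0.56 ] down deg 34.1 hit [0.7959 0.5868 0.006 ] dist 0.5173330720647317 to bar 0.2899 win [0.451 0.332 0.296] foot [0.357 0.258 0.228]
target tcp [0.4856 0.3605 0.237 ] dpos mm [   3.3    1.5 -217.6] rot deg [-12.91  18.99  -0.87]
q [ 0.626  0.466  1.493 -0.03   1.777 -1.586] dq 0.097 F [ 0.4  0.6 -2.6] t 13.6 op 0.555
```

Works as predicted. I continue pitching, then descend part of the way.

>>> {"method": "jog_arm", "body": {"moves": [{"delta_pos": [0,0,0],"rotation": [-4.4,6.4,-0.3],"grip": 40},{"delta_pos": [0,0,0],"rotation": [-4.4,6.4,-0.3],"grip": 40},{"delta_pos": [0,0,-20],"rotation": [-4.1,6.2,-0.3],"grip": 40},{"delta_pos": [0,0,-30],"rotation": [0,0,0],"grip": 40},{"delta_pos": [0,0,-30],"rotation": [0,0,0],"grip": 40}]}}

```text
t: 14.1
tool_pos: [0.4838, 0.3589, 0.3763]
tcp_rot: [0.698, -0.12, -0.508, -0.49]
force: [-0.2, -0.7, -2.6]
opening: 0.553
```

```bash
python3 tgt.py 57 36.6
```

```text
look [ 0.455  0.33  -0.827] down deg 55.8 hit [0.5369 0.3959 0.006 ] dist 0.28759810711350997 to bar 0.2466 win [0.406 0.301 0.244] foot [0.297 0.22  0.225]
target tcp [0.4856 0.3605 0.237 ] dpos mm [   1.8    1.6 -139.3] rot deg [-0.51  1.11  0.26]
q [ 0.621  0.634  1.483 -0.014  1.999 -1.581] dq 0.544 F [-0.2 -0.7 -2.6] t 14.1 op 0.553
```

>>> {"method": "jog_arm", "body": {"moves": [{"delta_pos": [1,1,-20],"rotation": [-0.5,1,0.2],"grip": 40},{"delta_pos": [0,0,-25],"rotation": [0,0,0],"grip": 40},{"delta_pos": [0,0,-25],"rotation": [0,0,0],"grip": 40},{"delta_pos": [0,0,-10],"rotation": [0,0,0],"grip": 40},{"delta_pos": [0,0,0],"rotation": [0,0,0],"grip": 40}]}}

```text
t: 14.6
tool_pos: [0.485, 0.3594, 0.2899]
tcp_rot: [0.698, -0.122, -0.511, -0.487]
force: [0.2, 0.2, -2.4]
opening: 0.554
```

```bash
python3 - <<'E'
from h import *
look("p2",{"side":(200,80,130,140,5),"top":(180,130,160,120,5)})
E
python3 tgt.py 57 36.6
```

```text
14.7 [0.4853 0.3596 0.2915] appr [-0.668 -0.495 -0.556] jaw [-0.594  0.804 -0.003] F [ 0.2 -0.  -1.9] op 0.554
q [ 0.621  0.743  1.506 -0.015  1.874 -1.581]
look [ 0.448  0.328 -0.831] down deg 56.2 hit [0.4897 0.3618 0.006 ] dist 0.18501363291182457 to bar 0.1667 win [0.407 0.301 0.16 ] foot [0.297 0.22  0.142]
target tcp [0.4856 0.3605 0.237 ] dpos mm [  0.3   0.9 -54.5] rot deg [-0.32  0.72  0.13]
q [ 0.621  0.743  1.506 -0.015  1.874 -1.581] dq 0.0171 F [ 0.2 -0.  -1.9] t 14.7 op 0.554
```

View pics/side_p2_c.png

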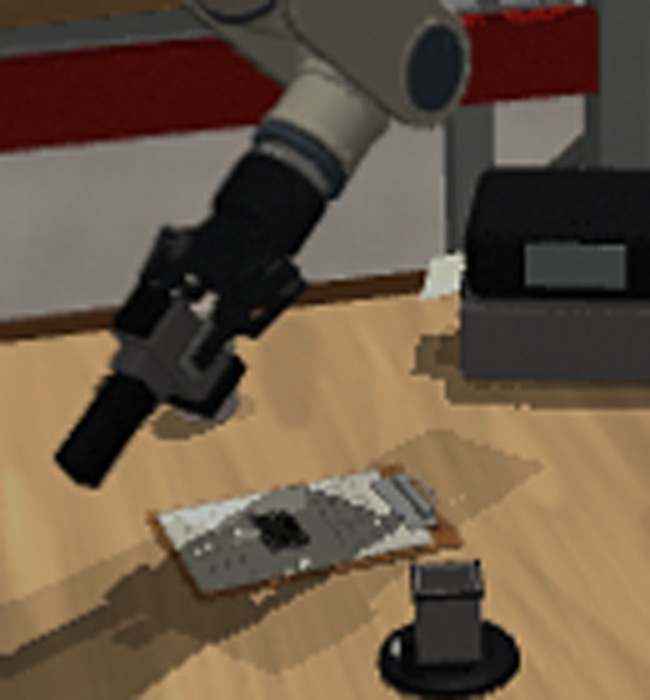

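View pics/side_p2.png

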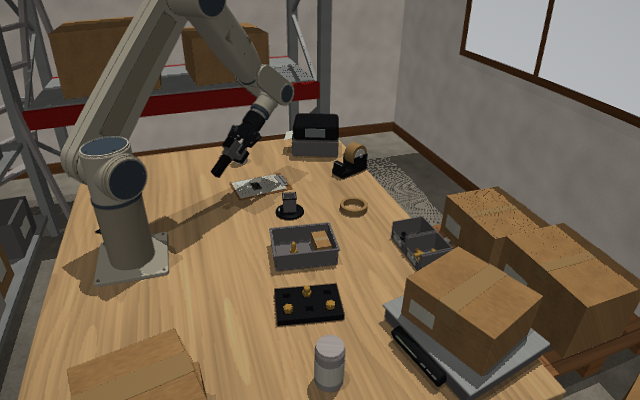

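View pics/top_p2_c.png

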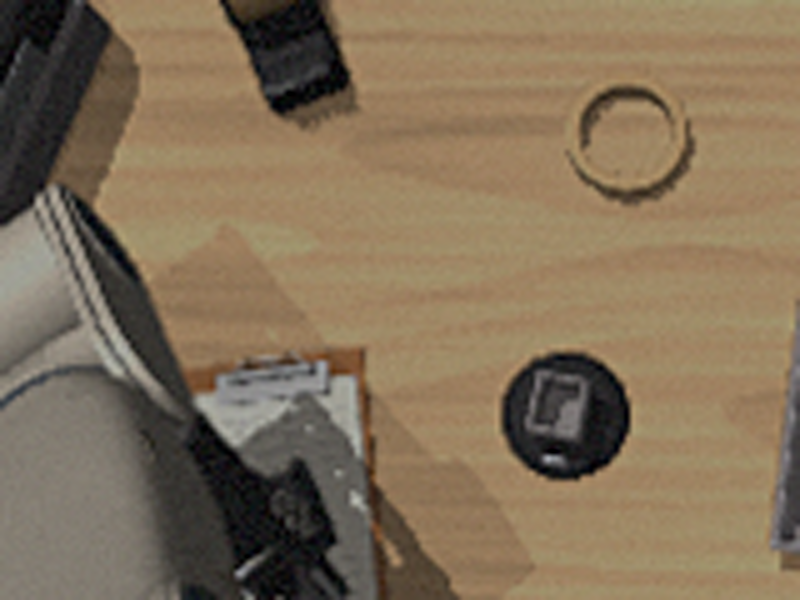

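The scanner is held nose-down at about 56°, and the stand and bin contents look undisturbed. I lower the last ~54 mm.

>>> {"method": "jog_arm", "body": {"moves": [{"delta_pos": [0,0.5,-15],"rotation": [-0.3,0.7,0],"grip": 40},{"delta_pos": [0,0.5,-18],"rotation": [0,0,0],"grip": 40},{"delta_pos": [0,0,-14],"rotation": [0,0,0],"grip": 40},{"delta_pos": [0,0,-5],"rotation": [0,0,0],"grip": 40},{"delta_pos": [0,0,0],"rotation": [0,0,0],"grip": 40}]}}

```text
t: 15.2
tool_pos: [0.486, 0.3612, 0.2378]
tcp_rot: [0.696, -0.124, -0.514, -0.486]
force: [-0.1, -0.3, -2.2]
opening: 0.556
```

```bash
cat > ov.py <<'E'
from h import *
import sys
tag=sys.argv[1]
SB_=(200,110,130,110,6);TB_=(170,170,130,90,6)
look(tag,{"side":SB_,"top":TB_})
o,M=tool();p=o["tool_pos"];lk=-np.cross(M[:,2],M[:,1]);S=np.c_[-lk,-M[:,2],-M[:,1]];hd=p+.1546*M[:,1]
def box(x0,x1,y,z0,z1): return np.array([[x,s*y,z] for x in(x0,x1) for s in(-1,1) for z in(z0,z1)])/1000
E_=[(i,j) for i in range(8) for j in range(i) if bin(i^j).count("1")==1]
for n,cr in(("side",SB_),("top",TB_)):
    c=cv2.imread(f"pics/{n}_{tag}_c.png");k=cr[4]
    T=lambda P:((proj(n,P)-np.array(cr[:2])+.5)*k-.5).round().astype(int)
    for B,col in((box(-40,40,24,-23,23),(0,255,0)),(box(-55,-40,28,-27,27),(0,0,255)),(box(-11,23,14,-123,-23),(255,255,0))):
        u=T(B@S.T+hd)
        for i,j in E_: cv2.line(c,tuple(u[i].tolist()),tuple(u[j].tolist()),col,1)
    w=hd+.055*lk; e=w+lk*(.006-w[2])/lk[2]; u=T(np.array([w,e])); cv2.line(c,tuple(u[0].tolist()),tuple(u[1].tolist()),(255,0,255),1)
    cv2.imwrite(f"pics/{n}_{tag}_ov.png",c)
E
python3 ov.py f1; python3 tgt.py 57 36.6
python3 - <<'E'
from h import *
t=lambda uv:uncrop(uv,180,130,5)
for z in(.005,.01): print("stand foot top",atz("top",t((566,415)),z))
print("mouth top",atz("top",t((560,408)),.072))
for uv,z in(((447,566),.072),): print("mouth side",atz("side",uncrop(uv,200,80,5),z))
print("bar",atz("side",uncrop((281,531),200,80,5),.006))
E
```

```text
15.3 [0.4861 0.3613 0.2387] appr [-0.672 -0.496 -0.55 ] jaw [-0.594  0.804  0.   ] F [ 0.1  0.3 -2.2] op 0.558
q [ 0.622  0.819  1.505 -0.012  1.807 -1.582]
look [ 0.442  0.327 -0.835] down deg 56.7 hit [0.4604 0.3423 0.006 ] dist 0.12180133983404043 to bar 0.12 win [0.407 0.303 0.108] foot [0.297 0.222 0.091]
target tcp [0.4856 0.3605 0.237 ] dpos mm [-0.5 -0.8 -1.7] rot deg [-0.21  0.28  0.13]
q [ 0.622  0.819  1.505 -0.012  1.807 -1.582] dq 0.0164 F [ 0.1  0.3 -2.2] t 15.3 op 0.558
stand foot top [0.54069776 0.11993346 0.005     ]
stand foot top [0.5400897  0.11948824 0.01      ]
mouth top [0.53794009 0.1186409  0.072     ]
mouth side [0.54371744 0.13085409 0.072     ]
bar [0.45802041 0.3350411  0.006     ]
```

View pics/side_f1_ov.png

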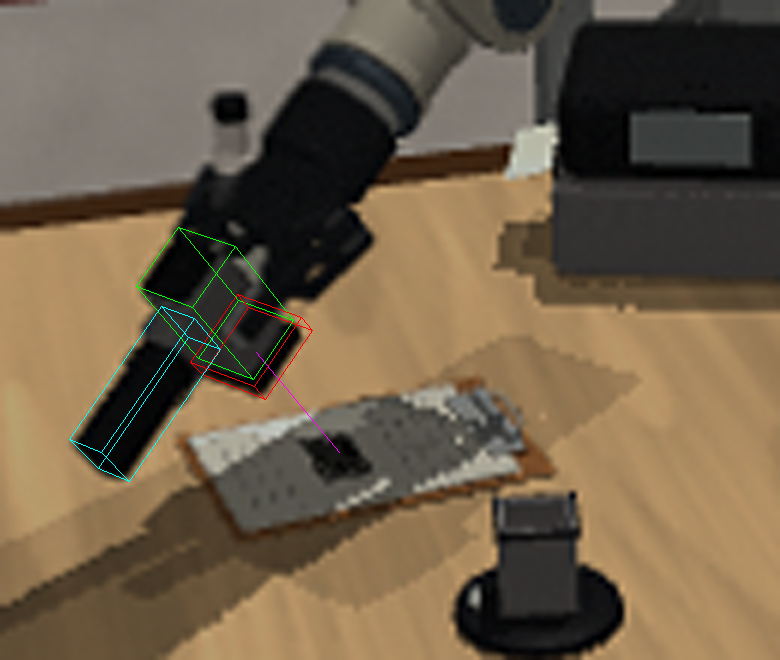

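View pics/top_f1_ov.png

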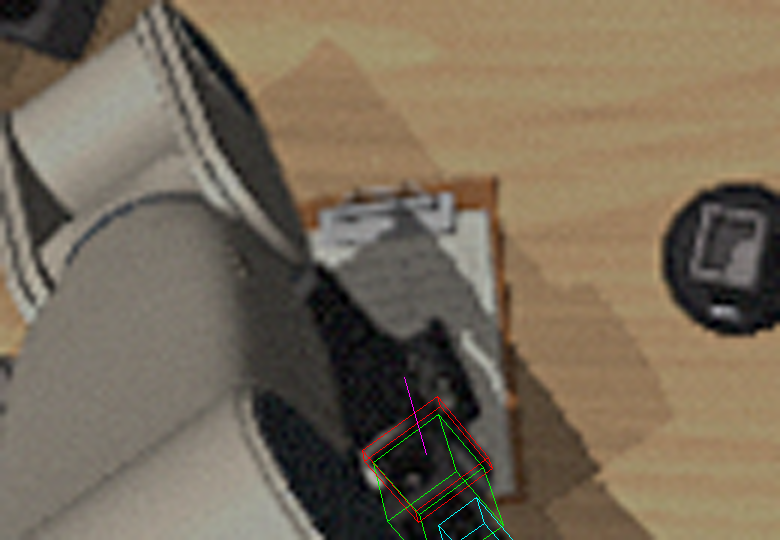

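The overlay agrees with the held scanner in both views. The aim line lands at side crop (340,452), with the barcode at (338,457). In the top view it lands at (405,377), against the barcode at about (403,379). Small trim.

>>> {"method": "jog_arm", "body": {"moves": [{"delta_pos": [-2,-2.5,-1],"rotation": [0,0,0],"grip": 40},{"delta_pos": [0,0,0],"rotation": [0,0,0],"grip": 40},{"delta_pos": [0,0,0],"rotation": [0,0,0],"grip": 40}]}}

```text
t: 15.6
tool_pos: [0.4842, 0.3588, 0.2388]
tcp_rot: [0.696, -0.123, -0.513, -0.487]
force: [0.2, 0.5, -2.8]
opening: 0.554
```

```bash
python3 ov.py f2; python3 tgt.py 57 36.6; sleep 0
python3 - <<'E'
from h import *
look("f3",{"side":(250,200,110,130,5),"top":(325,180,115,80,6)})
E
python3 tgt.py 57 36.6
```

```text
15.7 [0.4843 0.3588 0.2388] appr [-0.671 -0.496 -0.551] jaw [-0.594  0.804  0.   ] F [-0.7 -0.7 -2.9] op 0.556
q [ 0.621  0.815  1.513 -0.014  1.801 -1.583]
look [ 0.443  0.328 -0.834] down deg 56.6 hit [0.4589 0.3401 0.006 ] dist 0.12185450342918391 to bar 0.1214 win [0.405 0.3   0.108] foot [0.295 0.219 0.091]
target tcp [0.4856 0.3605 0.237 ] dpos mm [ 1.3  1.7 -1.8] rot deg [-0.27  0.36  0.13]
q [ 0.621  0.815  1.513 -0.014  1.801 -1.583] dq 0.0024 F [-0.7 -0.7 -2.9] t 15.7 op 0.556
15.8 [0.4842 0.3588 0.2386] appr [-0.671 -0.496 -0.551] jaw [-0.594  0.804  0.   ] F [-0.2 -0.1 -3.1] op 0.556
q [ 0.621  0.816  1.513 -0.014  1.801 -1.583]
look [ 0.443  0.328 -0.835] down deg 56.6 hit [0.4588 0.34   0.006 ] dist 0.12166161430162645 to bar 0.1213 win [0.405 0.3   0.108] foot [0.295 0.219 0.091]
target tcp [0.4856 0.3605 0.237 ] dpos mm [ 1.3  1.7 -1.6] rot deg [-0.26  0.35  0.13]
q [ 0.621  0.816  1.513 -0.014  1.801 -1.583] dq 0.0024 F [-0.2 -0.1 -3.1] t 15.8 op 0.556
```

View pics/side_f2_ov.png

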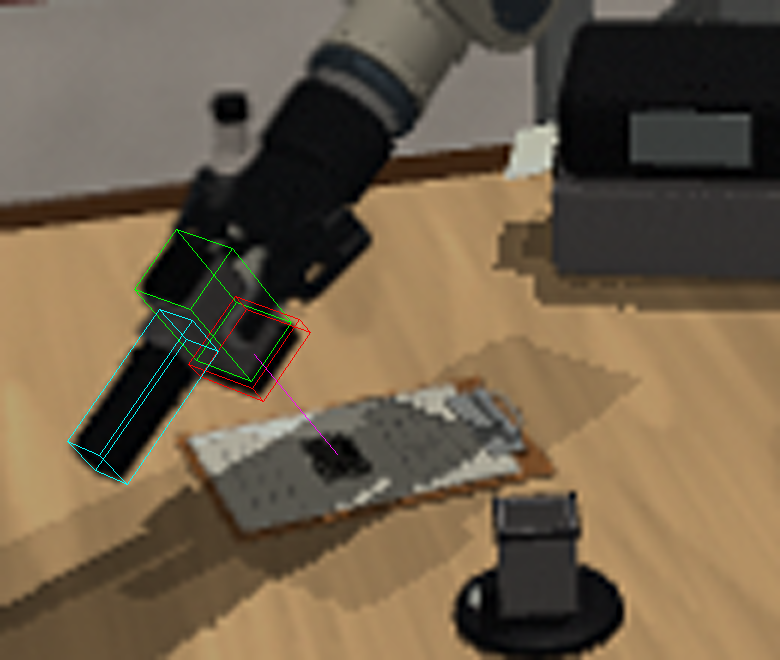

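View pics/side_f3_c.png

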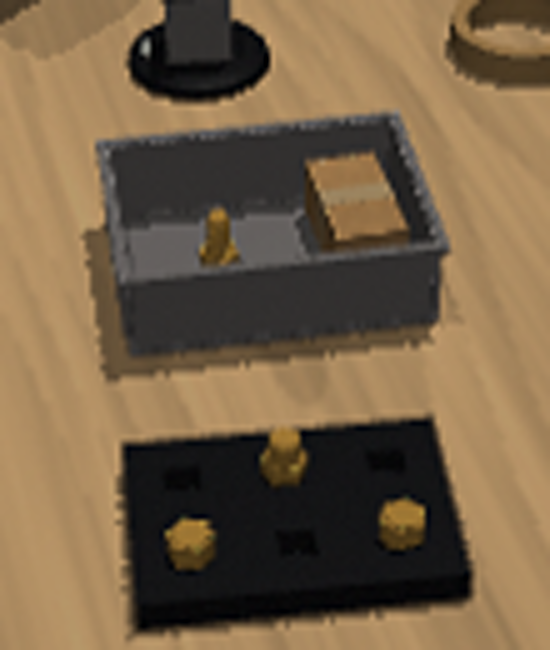

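View pics/top_f3_c.png

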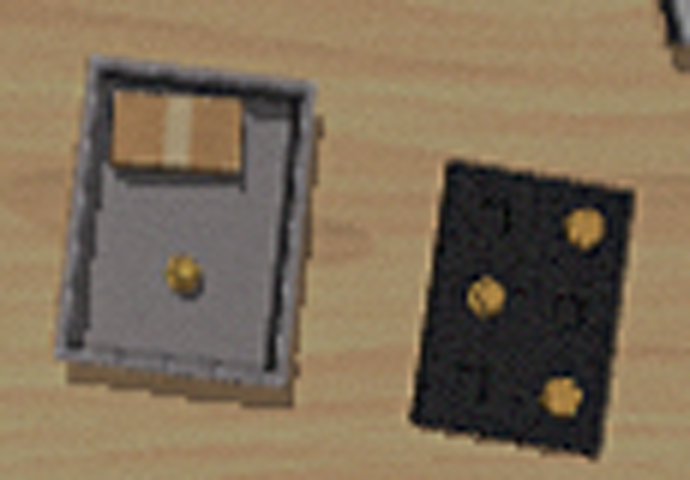

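The nipple stands in the bin's free half (top crop (183,273)). The carton and the other fittings are where they were, the scanner is steady, and the aim line ends on the barcode. I'm handing in.

```bash
python3 -c "
from station import manip
print(manip.finish_job()); o=manip.get_obs(); print(o['t'],o['tool_pos'],o['opening'])"
```

```text
the job is handed in; nothing more can be done
None
the job is handed in; nothing more can be done
```

The order line is finished and handed in at about 15.8 s of the 72 s; no verdict was reported.

- **Hose nipple:** I gripped it by its tail and set it upright on the free part of the bin floor. The last pictures show it standing there, with the carton and the other three fittings where they were.
- **Scanner:** I drew it straight up out of the stand with no noticeable side load, then turned it nose down over the clipboard. It looks down at about 57° with its window about 12.1 cm from the barcode. The aim line meets the ticket at (0.459, 0.340). At the end the arm was still, and the wrist carried only the scanner's weight (about 3 N).

**Checks that disagreed:** the two cameras placed the barcode up to about 7 mm apart in y (0.336 from the side, 0.343 from above), so I aimed between them. In the last side overlay the aim line ends on the barcode, within about a pixel of its middle. In the picture the handle looked tilted a few degrees from the model along one edge. The other edge and the foot matched, so I left it.

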